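Set up the dry-block heater

ROBOT

A 7-joint arm with a two-finger parallel gripper is mounted at the origin on a cart in front of the work surface, level with it; the furniture and walls round the work are solid. World frame = base frame: x ahead of the robot, y to its left, z up, the work surface at z = 0. Lengths are in mm, angles in rad, forces in N, time in s.
With the tool pointing down it reaches from about 400 to 900 mm from the base axis. Payload 5.6 kg.
Tool frame: the origin (TCP) lies at the very end of the fingers, on their centre line; the grasp point (between the pads) lies 19 mm behind it (manip.grasp_offset is the distance from the TCP to the grasp point, in mm); x points along the fingers, z is the direction in which the jaws open and shut, and the axes are right-handed (so a half turn about x gives the same grasp; the last joint's range is limited). The gripper opens to 92 mm and grips with 3 to 60 N. Pads are 20 mm wide; open, the fingers measure 128 mm over their backs; the gripper's body (75 mm by 189 mm) begins 69 mm behind the grasp point.
Start: joints at [1.293, 0.468, -0.012, 1.603, 0.006, 1.071, -0.056], TCP at [151.178, -632.182, 214.592] pointing down, gripper open.
Joint ranges: [-2.53, 2.53], [-0.31, 2.02], [-1.57, 1.55], [0.28, 2.44], [-1.29, 4.43], [0.15, 1.84], [-2.92, 2.92]. Speed limits (rad/s): [2.57, 2.57, 3.14, 3.14, 3.14, 3.14, 3.14].

INTERFACE

Orientations are given as a rotation vector (axis times angle).
In Python, from station import manip gives the robot as it stands.
- The arm moves only by the shell command python3 -m creep 'ROWS'. ROWS is a JSON object of lists of equal length, an entry for each row: "xyz": the shift along the tool's x, y, z in cm, a list of three; "spin": the turn about the tool's x in degrees; "grip": the finger opening in cm, from 0 to 9.19. A call has 1 to 20 rows; each row shifts and turns the commanded pose from where the row before left it, along the tool's axes as they then stand; what a row does not reach is not made up. A row lasts 1/8 s, in which the tool goes at most 62.5 mm and 10.7 degrees, less where a joint would pass 70% of its speed; a pose out of reach is approached as far as the arm can. A call with a gripper value outside its range is refused whole. The fingers move at their own pace and stop on an object; the grip force is fixed at half the most. Time passes only in rows, so rows that do not move let the fingers close. It gives the time, the measured TCP pose, the force and the opening at its end, in the units of the state.
- manip.sense(): the state, without advancing time (a new reading comes with each control period).
- manip.grab_frame(name): name is "scene" or "top" or "wrist"; returns the picture (384x512x3 uint8, blue, green, red); there is no depth.
- manip.calibration(name): a dict with "mtx" (3x3 intrinsics, pixels), "dist" ([k1, k2, p1, p2, k3] as OpenCV has them; the pictures are not rectified), "rvec" (rotation vector, rad) and "tvec" (3), from world to camera coordinates, as OpenCV has them. Camera axes: x right, y down, z forward; pixel columns grow to the right and rows downward; lengths in mm; the calibration is good to about 2 mm. A picture is of the moment at which its call begins: read the wrist's pose just before it. calibration takes no time and is no camera call; for the wrist camera it gives the pose at the moment of the call.
- manip.finish_job(): hands the job in, once; it reports no verdict.
The state is a dict: "time_s": time; "joint_positions": joint angles; "dq": joint speeds; "effort": joint torques, N m; "tool_pos": TCP position; "ee_rot": TCP orientation; "contact_force": force on the tool from outside, world axes, zero at the start; "moment": the same for the moment, N m; "finger_gap": finger opening in mm.
Only numpy, scipy, OpenCV 4.12 (cv2) and the standard library are available. Lean on these libraries where they do the work, as an engineer would, in place of code of your own. Each camera call takes 0.05 s, during which the arm holds its last target.

TASK

Set up the three-bay dry-block heater for the next run: the metal block with the four wide round wells goes in the left bay (seen from the robot, facing the control panel; it was left in the middle one), the block with the square cuvette wells in the middle bay next to it, and the block with the ring of small round wells in the right bay, each seated fully down. Then put the clear hood on top, down on the deck around the raised rim over all three blocks. Leave everything else on the bench where it stands.

Things in the scene. Friction and masses are not known exactly. Their poses are not given: they have to be found in the camera images.
- heater: white dry-block heater, fixed, 238 mm long (y), 130 deep; panel on its -x side toward the robot (yaw within 0.2). Origin on the bench under the middle bay. Three square bays 62 x 62 mm at x 0, y +68 (left), 0, -68 mm (right); floors 22 mm up; deck 62 mm up; metal rim round the row, 74 x 210 mm, and 6 mm walls between bays top out at 70 mm.
- block_wide: aluminium block with FOUR WIDE round wells (20 mm) in its top, 58 x 58 x 50 mm high, foot tapered in 5 mm over its lowest 7 mm. Origin: centre of underside, z up; any quarter turn fits. Central black lifting knob, 18 mm diameter, 64-86 mm above the origin on an 8 mm stem: grasp at 75 mm. About 0.35 kg. Starts in the heater's middle bay.
- block_square: aluminium block with SIX SQUARE wells (13 mm, two rows of three) in its top, 58 x 58 x 50 mm high, foot tapered in 5 mm over its lowest 7 mm. Origin: centre of underside, z up; any quarter turn fits. Central black lifting knob, 18 mm diameter, 64-86 mm above the origin on an 8 mm stem: grasp at 75 mm. About 0.35 kg. Starts on the bench right of the heater, yaw within 0.4.
- block_small: aluminium block with TWELVE SMALL round wells (8.5 mm) in a square ring on top, 58 x 58 x 50 mm high, foot tapered in 5 mm over its lowest 7 mm. Origin: centre of underside, z up; any quarter turn fits. Central black lifting knob, 18 mm diameter, 64-86 mm above the origin on an 8 mm stem: grasp at 75 mm. About 0.35 kg. Starts on the bench right of the heater, yaw within 0.4.
- hood: clear plastic hood, open below, grey trim on its lower edge: outside 90 x 226 mm (x by y), inside 84 x 220, 55 high, inside height 52. Origin: centre of lower edge plane, z up; either way round fits. Black bar handle along y on top, 12 mm wide, 84 long, 75-91 mm above the origin: grasp its middle across x at 83 mm. 0.25 kg. Starts upright left of the heater, long side pointing away from the robot.
- sample_cup: bystander: white sample cup with red screw lid, 64 mm diameter, 72 high, among the blocks; origin at the centre of its underside. Leave it where it stands.
- label_roll: bystander: roll of white labels lying flat among the blocks, 66 mm diameter, 24 high; origin at the centre of its underside. Leave it where it lies.
- pipette_stand: fixed obstacle behind and right of the heater: upright carousel of pipettes on a black round foot (144 mm diameter), post 305 mm tall with a round disc of about 120 mm near its top; origin on the bench at its centre. Carry things past it on the robot's side.
Things that resemble listed ones, but are neither listed nor needed, are in the scene too. What is shaped like the block_wide but blue is not meant.

How it is judged (in metres and radians):
On the way:
1. all three blocks are seated in their own bays (x of block_wide in the frame of heater between -0.005 and 0.005 m and y of block_wide in the frame of heater between 0.063 and 0.073 m and z of block_wide in the frame of heater between 0.018 and 0.026 m and angle between each of block_wide, block_square, block_small's own z axis and vertical below 0.06 rad and x of block_square in the frame of heater between -0.005 and 0.005 m and y of block_square in the frame of heater between -0.005 and 0.005 m and z of block_square in the frame of heater between 0.018 and 0.026 m and x of block_small in the frame of heater between -0.005 and 0.005 m and y of block_small in the frame of heater between -0.073 and -0.063 m and z of block_small in the frame of heater between 0.018 and 0.026 m), for 0.2 s.
At the end, for the whole second after the job is handed in: Wide block in left, square in middle, small in right bay: each within 5 mm of bay centre, 4 mm of the floor, upright to 0.06 rad. Hood on the deck round the rim: within 8 mm of centre, 4 mm of deck height, level to 0.05 rad, aligned to 0.1 rad. All at rest (all of step 1 and x of hood in the frame of heater between -0.008 and 0.008 m and y of hood in the frame of heater between -0.008 and 0.008 m and z of hood in the frame of heater between 0.058 and 0.066 m and angle between hood's own z axis and vertical below 0.05 rad and angle between the y axis of hood and the y axis of heater, either way round below 0.1 rad and linear speed of each of block_wide, block_square, block_small, hood below 0.02 m/s and angular speed of each of block_wide, block_square, block_small, hood below 0.2 rad/s); the robot touches nothing.
It fails at once if the sample cup is pushed or lifted from its place (25 mm) or tipped (distance of sample_cup from where it was at the start of the episode above 0.025 m or angle between sample_cup's own z axis and vertical above 0.5 rad).
It fails at once if the label roll is pushed or lifted from its place (25 mm) (distance of label_roll from where it was at the start of the episode above 0.025 m).
It also fails if it takes over 106 s, if anything falls off the work surface, if the arm or the gripper's body presses on something with over 40 N, if the wrist force passes 120 N, or if a joint passes its speed limit or range.

## Working session

There is one attempt and no reset: what is moved stays moved. The work goes in short steps, Python scripts to look and compute and a shell command to move; the robot and the scene stay as the last step left them, time stands still between calls to the robot, and variables do not carry over. Pictures are saved under pics/ and viewed, and the job is handed in when it is done.

```bash
ls; mkdir -p pics; python3 - <<'E'
from station import manip
import cv2
print(manip.sense())
for n in("scene","top","wrist"):
    c=manip.calibration(n);print(n,c)
    cv2.imwrite(f"pics/{n}0.png",manip.grab_frame(n))
E
```

```text
pics
{'time_s': 0.0, 'joint_positions': array([ 1.29302713,  0.46835881, -0.011635  ,  1.60358328,  0.00599641,
        1.07141253, -0.05628961]), 'dq': array([-2.00478569e-04,  5.68913400e-04, -1.85434778e-05,  4.51366529e-04,
        1.66237691e-03, -7.19063703e-04,  7.75557499e-05]), 'effort': array([ 6.97928226e-04, -5.20582080e+01, -1.24997838e-02, -2.43748945e+01,
       -5.67279872e-02,  1.71142851e-02,  1.71712454e-04]), 'tool_pos': array([ 151.02253916, -631.62814961,  213.66898244]), 'ee_rot': array([ 1.03559007,  1.3125959 , -1.03394261]), 'contact_force': array([-0.56872761,  0.26317088, -0.6413235 ]), 'moment': array([-0.00337735, -0.00596397, -0.02727491]), 'finger_gap': 91.8976281945353}
scene {'mtx': array([[420.50838331,   0.        , 255.1806367 ],
       [  0.        , 420.50838331, 181.95631102],
       [  0.        ,   0.        ,   1.        ]]), 'dist': array([-0.08439346,  0.        ,  0.        ,  0.        ,  0.        ]), 'rvec': array([ 0.87952817, -2.34656515,  1.28003965]), 'tvec': array([381.89987739, 225.79027801, 952.97366261])}
top {'mtx': array([[358.15695475,   0.        , 251.6507179 ],
       [  0.        , 358.15695475, 192.67724845],
       [  0.        ,   0.        ,   1.        ]]), 'dist': array([0.01866301, 0.        , 0.        , 0.        , 0.        ]), 'rvec': array([ 2.15809958, -2.18338155,  0.15412216]), 'tvec': array([ 19.91258331, 484.0538198 , 944.7543363 ])}
wrist {'mtx': array([[284.51911646,   0.        , 254.7965013 ],
       [  0.        , 284.51911646, 192.10785493],
       [  0.        ,   0.        ,   1.        ]]), 'dist': array([-0.03610462,  0.        ,  0.        ,  0.        ,  0.        ]), 'rvec': array([-2.27073592,  1.79169526,  0.27404571]), 'tvec': array([-648.65499695,  -33.93142895,  392.50271737])}
```

View pics/scene0.png

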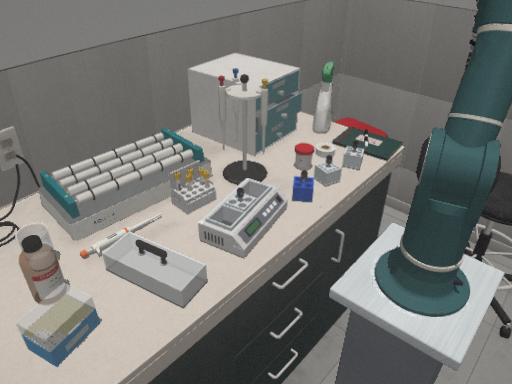

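View pics/top0.png

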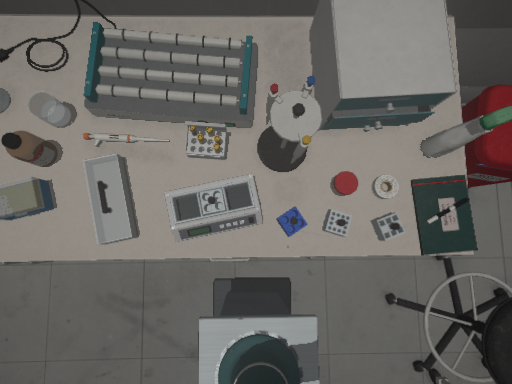

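View pics/wrist0.png

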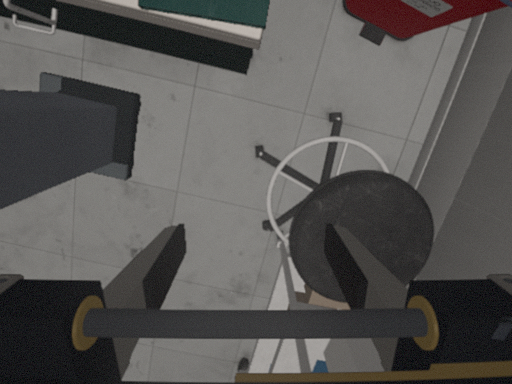

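Candidates: the blue 4-well block at top (292,221) is a decoy. The 12-well block looks to be at (338,222) and the six-square one at (389,226). The wide block is in the heater at (212,201) and the hood at (108,199). I'll crop in to check this and write helpers.

```bash
cat > h.py <<'E'
from station import manip
import numpy as np, cv2
from scipy.spatial.transform import Rotation as R
from scipy.optimize import least_squares
def ray(cal,px):
    u=cv2.undistortPoints(np.array([[px]],float),cal['mtx'],cal['dist'])[0,0]
    M=R.from_rotvec(np.ravel(cal['rvec'])).as_matrix()
    return -M.T@np.ravel(cal['tvec']), M.T@np.array([u[0],u[1],1.])
def plane(cal,px,z):
    o,d=ray(cal,px); return o+d*(z-o[2])/d[2]
def tri(obs):
    A=np.zeros((3,3));b=np.zeros(3)
    for c,p in obs:
        o,d=ray(c,p);d=d/np.linalg.norm(d);P=np.eye(3)-np.outer(d,d);A+=P;b+=P@o
    x=np.linalg.solve(A,b)
    return x,[np.linalg.norm(np.cross(x-ray(c,p)[0],ray(c,p)[1]/np.linalg.norm(ray(c,p)[1]))) for c,p in obs]
def proj(cal,X):
    return cv2.projectPoints(np.atleast_2d(np.array(X,float)),np.array(cal['rvec'],float),np.array(cal['tvec'],float),cal['mtx'],np.array(cal['dist']))[0][:,0]
def go(target,yaw=None):
    """target TCP; yaw of jaw axis (tool z) in world; prints tool shifts in cm, spin deg; spin applies after"""
    s=manip.sense();M=R.from_rotvec(s['ee_rot']).as_matrix()
    d=M.T@(np.array(target,float)-s['tool_pos'])/10
    print('pos',s['tool_pos'].round(1),'jawyaw',np.degrees(np.arctan2(M[1,2],M[0,2])).round(2),'tilt',M[:,0].round(3),'t',round(s['time_s'],2))
    print('shift cm (x,y,z)',d.round(2))
    if yaw is not None:
        cur=np.arctan2(M[1,2],M[0,2]);e=yaw-cur;e=(e+np.pi/2)%np.pi-np.pi/2
        print('spin deg (tool x down => sign -)',np.degrees(-e).round(2))
    return d
def snap(n,f,crop=None,k=1):
    c=manip.calibration(n);im=manip.grab_frame(n)
    np.save(f'pics/{f}.npy',dict(c=c,im=im),allow_pickle=True)
    if crop: x0,y0,x1,y1=crop;im=im[y0:y1,x0:x1]
    cv2.imwrite(f'pics/{f}.png',cv2.resize(im,None,fx=k,fy=k,interpolation=cv2.INTER_CUBIC));return c
E
python3 - <<'E'
import cv2
t=cv2.imread('pics/top0.png')
cv2.imwrite('pics/t_r.png',cv2.resize(t[165:245,265:415],None,fx=5,fy=5,interpolation=cv2.INTER_CUBIC))
cv2.imwrite('pics/t_l.png',cv2.resize(t[140:250,75:270],None,fx=4,fy=4,interpolation=cv2.INTER_CUBIC))
s=cv2.imread('pics/scene0.png')
cv2.imwrite('pics/s_r.png',cv2.resize(s[135:205,285:385],None,fx=7,fy=7,interpolation=cv2.INTER_CUBIC))
cv2.imwrite('pics/s_l.png',cv2.resize(s[175:305,95:295],None,fx=4,fy=4,interpolation=cv2.INTER_CUBIC))
from h import *
s=manip.sense();M=R.from_rotvec(s['ee_rot']).as_matrix();print(M.round(2))
c=manip.calibration('wrist');o,d=ray(c,(255,192));print(M.T@(o-s['tool_pos']),M.T@d)
E
```

```text
[[-0.    0.97  0.23]
 [ 0.    0.23 -0.97]
 [-1.   -0.   -0.  ]]
[-170.36747161   84.34030918   -0.65446877] [ 0.95485188 -0.29708125  0.00112846]
```

View pics/t_r.png

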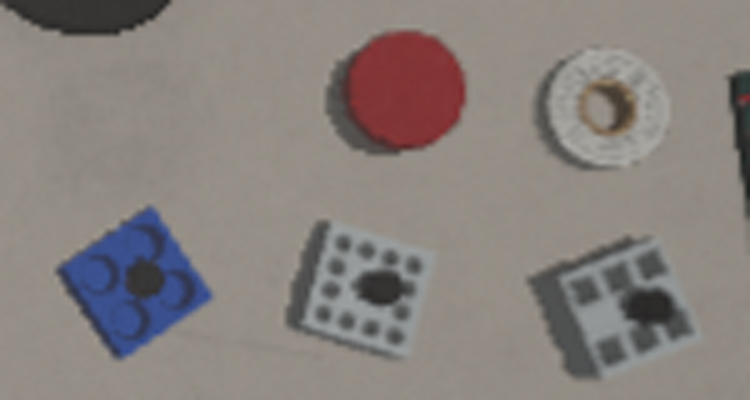

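View pics/t_l.png

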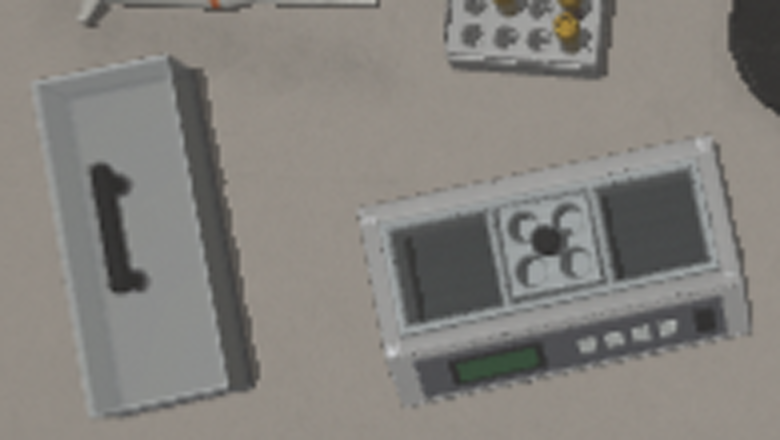

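View pics/s_r.png

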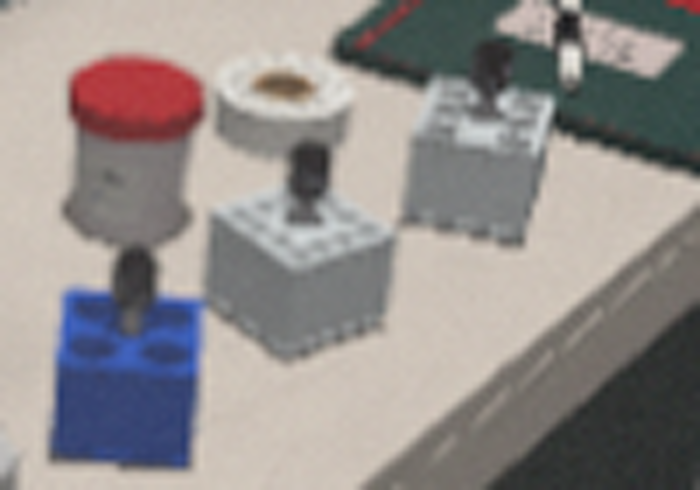

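View pics/s_l.png

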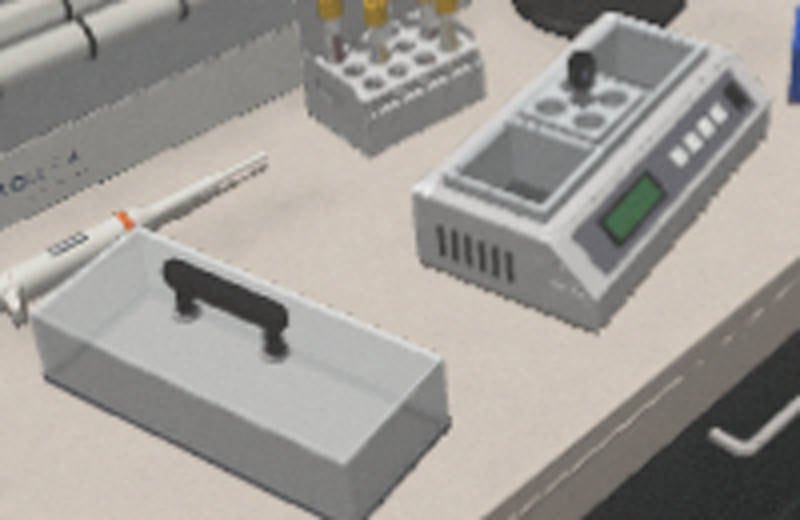

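```bash
cat > fit0.py <<'E'
from h import *
T=manip.calibration('top');S=manip.calibration('scene')
def tr(p):return ((p[0]+.5)/5-.5+265,(p[1]+.5)/5-.5+165)
def tl(p):return ((p[0]+.5)/4-.5+75,(p[1]+.5)/4-.5+140)
def sr(p):return ((p[0]+.5)/7-.5+285,(p[1]+.5)/7-.5+135)
def sl(p):return ((p[0]+.5)/4-.5+95,(p[1]+.5)/4-.5+175)
def fit(name,obs,x0):
    def f(p):
        r=[]
        for c,q,X in obs:
            Q=R.from_euler('z',p[3]).as_matrix()@np.array(X,float)+p[:3]
            r+=list(proj(c,Q)[0]-q)
        return np.array(r)
    s=least_squares(f,x0,loss='soft_l1');print(name,s.x[:3].round(1),'yaw',np.degrees(s.x[3]).round(1),'rms',np.sqrt((f(s.x)**2).mean()).round(2));print(f(s.x).reshape(-1,2).round(1).tolist())
b=29
# image top: up=+x, left=+y
fit('small',[(T,tr((330,222)),(b,b,50)),(T,tr((436,250)),(b,-b,50)),(T,tr((408,357)),(-b,-b,50)),(T,tr((303,325)),(-b,b,50)),
 (T,tr((381,288)),(0,0,80)),(S,sr((310,165)),(0,0,77)),(S,sr((212,212)),(b,b,50)),(S,sr((300,268)),(-b,b,50)),(S,sr((396,232)),(-b,-b,50))],[550,-200,0,-.2])
fit('square',[(T,tr((567,272)),(b,b,50)),(T,tr((655,238)),(b,-b,50)),(T,tr((702,335)),(-b,-b,50)),(T,tr((604,377)),(-b,b,50)),
 (T,tr((648,305)),(0,0,80)),(S,sr((492,72)),(0,0,75)),(S,sr((412,133)),(-b,b,50)),(S,sr((430,75)),(b,b,50)),(S,sr((555,92)),(b,-b,50)),(S,sr((540,143)),(-b,-b,50))],[550,-300,0,.2])
fit('wide',[(T,tl((546,240)),(0,0,80)),(S,sl((580,72)),(0,0,75))],[550,50,22,0])
# rim outer 74x210 z70
fit('heater',[(T,tl((386,230)),(37,105,70)),(T,tl((702,165)),(37,-105,70)),(T,tl((402,330)),(-37,105,70)),(T,tl((716,268)),(-37,-105,70)),
 (S,sl((548,220)),(-37,105,70)),(S,sl((445,180)),(37,105,70)),(S,sl((702,50)),(-37,-105,70)),(S,sl((605,13)),(37,-105,70)),(T,tl((362,213)),(65,119,62)),(T,tl((710,140)),(65,-119,62))],[550,50,0,.2])
fit('hood',[(T,tl((36,82)),(-45,113,55)) if 0 else (T,tl((36,82)),(45,113,55)),(T,tl((168,57)),(-45,113,55)),(T,tl((95,413)),(45,-113,55)),(T,tl((230,390)),(-45,-113,55)),
 (T,tl((105,172)),(0,36,86)),(T,tl((124,286)),(0,-36,86)),(S,sl((130,230)),(-45,113,55)),(S,sl((32,318)),(45,113,55)),(S,sl((345,465)),(45,-113,55)),(S,sl((445,360)),(-45,-113,55))],[550,300,0,1.5])
for n,p,q,z in(('cup',tr((406,90)),sr((137,85)),72),('roll',tr((607,107)),None,24),('blue',tr((145,280)),sr((133,280)),80)):
    print(n,plane(T,p,z).round(1),plane(S,q,z).round(1) if q else '')
E
python3 fit0.py
```

```text
small [ 399.4 -213.6    1.2] yaw 344.0 rms 0.53
[[-0.1, 0.2], [-0.0, 0.4], [0.5, 0.3], [0.1, 0.8], [0.9, 0.1], [-0.7, 0.3], [-1.0, -0.3], [-1.1, 0.2], [-0.4, -0.1]]
square [ 389.7 -353.2   -2.5] yaw 379.1 rms 6.15
[[-1.4, 0.2], [1.1, -0.3], [0.2, 0.9], [-0.5, -0.0], [1.4, -0.1], [-1.1, 0.1], [16.7, 4.0], [-3.8, 8.8], [-18.1, -1.5], [1.4, -5.5]]
wide [458.5 117.1  21.2] yaw 0.0 rms 0.25
[[0.2, 0.3], [-0.4, -0.0]]
heater [456.  115.8  -4.6] yaw 371.9 rms 2.02
[[-0.7, -0.1], [-0.8, -1.0], [0.8, 2.9], [2.0, 0.7], [-0.3, -0.2], [-0.2, 0.3], [1.4, -0.2], [2.3, 1.9], [-1.5, -4.7], [0.0, -5.6]]
hood [472.1 390.1  -9.9] yaw -38.2 rms 26.51
[[3.8, -1.2], [-51.8, 31.5], [55.3, -32.4], [-0.5, 0.7], [-7.0, 5.5], [10.1, -5.9], [-27.8, 48.9], [0.9, -1.4], [20.4, -49.3], [-1.0, 3.6]]
cup [ 503.1 -231.4   72. ] [ 503.2 -236.1   72. ]
roll [ 499.5 -356.    24. ] 
blue [405.2 -90.8  80. ] [400.  -86.1  80. ]
```

```bash
python3 - <<'E'
s=open('fit0.py').read()
i=s.index("(S,sr((412,133))");j=s.index("],[550,-300")
s=s[:i]+"(S,sr((412,133)),(b,b,50)),(S,sr((430,75)),(b,-b,50)),(S,sr((555,92)),(-b,-b,50)),(S,sr((540,143)),(-b,b,50))"+s[j:]
i=s.index("fit('hood'");j=s.index("for n,p,q,z")
s=s[:i]+"""fit('hood',[(T,tl((36,82)),(-45,113,55)),(T,tl((168,57)),(45,113,55)),(T,tl((95,413)),(-45,-113,55)),(T,tl((230,390)),(45,-113,55)),
 (T,tl((105,172)),(0,36,86)),(T,tl((124,286)),(0,-36,86)),(S,sl((130,230)),(45,113,55)),(S,sl((32,318)),(-45,113,55)),(S,sl((345,465)),(-45,-113,55)),(S,sl((445,360)),(45,-113,55))],[450,350,0,-1.5])
"""+s[j:]
s=s.replace(",(T,tl((362,213)),(65,119,62)),(T,tl((710,140)),(65,-119,62))","")
open('fit0.py','w').write(s)
E
python3 fit0.py
python3 -c "
from h import *
go([455,110,300],0.2)"
```

```text
small [ 399.4 -213.6    1.2] yaw 344.0 rms 0.53
[[-0.1, 0.2], [-0.0, 0.4], [0.5, 0.3], [0.1, 0.8], [0.9, 0.1], [-0.7, 0.3], [-1.0, -0.3], [-1.1, 0.2], [-0.4, -0.1]]
square [ 388.6 -351.5    2.3] yaw 21.3 rms 0.85
[[-1.5, 1.1], [0.7, -0.3], [0.6, 0.7], [0.2, 0.7], [1.6, 0.3], [-0.8, -0.9], [-0.8, -0.3], [-0.4, 0.1], [-0.8, 0.6], [-0.9, 1.4]]
wide [458.5 117.1  21.2] yaw 0.0 rms 0.25
[[0.2, 0.3], [-0.4, -0.0]]
heater [457.4 116.3  -4.5] yaw 12.1 rms 1.18
[[-1.0, -0.4], [-1.0, -1.7], [0.7, 2.5], [1.8, -0.0], [-0.7, -0.4], [-0.7, 0.2], [0.8, -0.4], [1.6, 1.7]]
hood [471.  391.7  -4.4] yaw -77.9 rms 0.7
[[-0.4, 0.4], [0.5, -0.6], [-0.1, 1.7], [0.9, -0.5], [-0.1, 0.6], [0.2, -0.4], [1.2, -0.2], [-1.5, -0.3], [-0.2, 0.5], [-0.4, -0.1]]
cup [ 503.1 -231.4   72. ] [ 503.2 -236.1   72. ]
roll [ 499.5 -356.    24. ] 
blue [405.2 -90.8  80. ] [400.  -86.1  80. ]
pos [ 151.  -631.8  213.9] jawyaw -76.55 tilt [-0.     0.001 -1.   ] t 0.15
shift cm (x,y,z) [ -8.53  46.81 -65.08]
spin deg (tool x down => sign -) -88.01
```

```bash
python3 -m creep '{"xyz":[[0,3.8,-4],[0,3.8,-4],[0,3.8,-4],[0,3.8,-4],[0,3.8,-4],[0,3.8,-4],[0,3.8,-4],[0,0,0],[0,0,0]],"spin":[0,0,0,0,0,0,0,0,0],"grip":[9,9,9,9,9,9,9,9,9]}'; python3 -c "
from h import *
snap('wrist','w1')
go([455,75,230],0.21)"
```

```text
time_s: 1.27
tool_pos: [344.4, -298.6, 214.6]
ee_rot: [1.034, 1.311, -1.035]
contact_force: [0.2, 0.5, 0.3]
finger_gap: 89.9
pos [ 344.  -299.1  214.5] jawyaw -76.66 tilt [-0. -0. -1.] t 1.32
shift cm (x,y,z) [ -1.57  19.43 -33.84]
spin deg (tool x down => sign -) -88.69
```

View pics/w1.png

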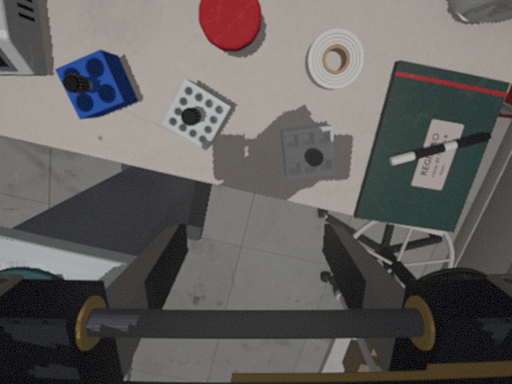

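```bash
python3 -m creep '{"xyz":[[-0.2,2.8,-4.85],[-0.2,2.8,-4.85],[-0.2,2.8,-4.85],[-0.2,2.8,-4.85],[-0.2,2.8,-4.85],[-0.2,2.8,-4.85],[-0.2,2.8,-4.85],[0,0,0],[0,0,0],[0,0,0],[0,0,0],[0,0,0],[0,0,0],[0,0,0],[0,0,0],[0,0,0],[0,0,0],[0,0,0]],"spin":[0,0,0,0,0,0,0,-9.9,-9.9,-9.9,-9.9,-9.9,-9.9,-9.9,-9.9,-9.5,0,0],"grip":[9,9,9,9,9,9,9,9,9,9,9,9,9,9,9,9,9,9]}'; python3 -c "
from h import *
snap('wrist','w2')
go([457,116,230],0.21)"
```

```text
time_s: 3.58
tool_pos: [456.7, 76.8, 228.4]
ee_rot: [-0.163, 1.565, 0.163]
contact_force: [1.3, 0.8, -0.9]
finger_gap: 90.2
pos [456.7  77.1 228.5] jawyaw 11.95 tilt [-0. -0. -1.] t 3.62
shift cm (x,y,z) [-0.15  3.8   0.84]
spin deg (tool x down => sign -) -0.09
```

View pics/w2.png

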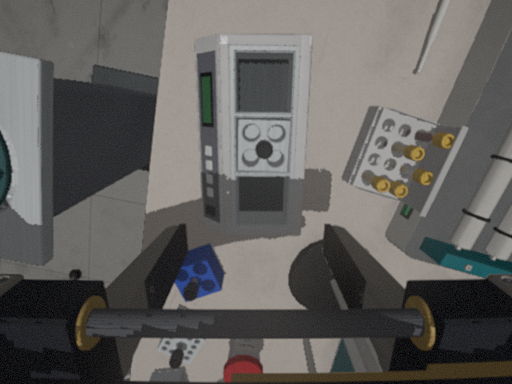

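```bash
python3 -c "
import cv2
im=cv2.imread('pics/w2.png')[25:245,185:325]
cv2.imwrite('pics/w2c.png',cv2.resize(im,None,fx=3.9,fy=2.7*1,interpolation=cv2.INTER_CUBIC))"
```

```text
(no output)
```

View pics/w2c.png

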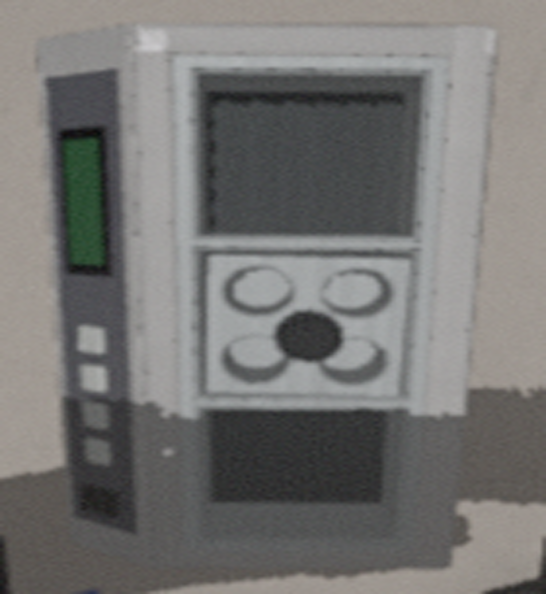

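```bash
cat > fit1.py <<'E'
from h import *
def fit(name,obs,x0,freez=True):
    def f(p):
        if not freez:p=[p[0],p[1],x0[2],p[3]]
        r=[]
        for c,q,X in obs:
            Q=R.from_euler('z',p[3]).as_matrix()@np.array(X,float)+p[:3]
            r+=list(proj(c,Q)[0]-q)
        return np.array(r)
    s=least_squares(f,x0,loss='soft_l1');print(name,s.x[:3].round(1),'yaw',np.degrees(s.x[3]).round(2),'rms',np.sqrt((f(s.x)**2).mean()).round(2));print(f(s.x).reshape(-1,2).round(1).tolist())
    return s.x
E
python3 - <<'E'
from fit1 import *
W=np.load('pics/w2.npy',allow_pickle=True).item()['c']
w=lambda p:((p[0]+.5)/3.9-.5+185,(p[1]+.5)/2.7-.5+25)
o=[(W,w(a),b) for a,b in [((173,57),(-37,105,70)),((447,58),(37,105,70)),((198,73),(-31,99,70)),((424,77),(31,99,70)),((197,238),(-31,37,70)),((420,239),(31,37,70)),((199,399),(-31,-31,70)),((410,399),(31,-31,70)),((200,411),(-31,-37,70)),((409,411),(31,-37,70))]]
fit('heater',o,[457,116,0,.21]);fit('heater z0',o,[457,116,0,.21],False)
b=29
o=[(W,w(a),q) for a,q in [((205,253),(-b,b,50)),((410,257),(b,b,50)),((404,394),(b,-b,50)),((207,396),(-b,-b,50)),((310,335),(0,0,86))]]
fit('wide',o,[457,116,22,.21]);fit('wide z22',o,[457,116,22,.21],False)
W1=np.load('pics/w1.npy',allow_pickle=True).item()['c']
for n,p,z in (('small knob',(191,116),86),('square knob',(314,157),86),('cup',(230,22),72),('roll',(335,60),24)): print(n,plane(W1,p,z).round(1))
E
```

```text
heater [457.8 116.3   1.5] yaw 11.61 rms 0.51
[[0.0, 0.0], [0.4, 0.1], [-0.6, 0.3], [0.3, -0.8], [0.5, -0.2], [-0.9, -0.2], [0.8, -0.2], [-0.8, 0.1], [0.6, 0.3], [-0.7, 0.5]]
heater z0 [ 4.578e+02  1.163e+02 -1.000e-01] yaw 11.6 rms 0.54
[[0.2, 0.3], [0.2, 0.4], [-0.4, 0.6], [0.2, -0.6], [0.6, -0.2], [-1.1, -0.3], [0.9, -0.5], [-0.9, -0.2], [0.7, 0.0], [-0.8, 0.3]]
wide [457.4 118.   27.9] yaw 11.6 rms 0.67
[[-0.1, 0.3], [0.2, -0.8], [-0.2, 0.0], [0.0, -0.9], [0.1, 1.6]]
wide z22 [457.7 117.3  22. ] yaw 11.41 rms 0.78
[[0.4, 0.7], [-0.2, -0.4], [-0.8, -0.4], [0.4, -1.6], [0.0, 1.4]]
small knob [ 399.6 -218.    86. ]
square knob [ 388.2 -352.3   86. ]
cup [ 496.  -236.9   72. ]
roll [ 496.4 -358.5   24. ]
```

```bash
python3 -m creep '{"xyz":[[0,3.84,0.92],[5,0,0],[5,0,0],[4,0,0],[1.05,0,0],[0,0,0],[0,0,0]],"spin":[0,0.3,0,0,0,0,0],"grip":[6,6,6,6,6,6,6]}'; python3 -c "
from h import *
snap('wrist','w3')
go([457.7,116.6,78],np.radians(11.6))"
```

```text
time_s: 4.5
tool_pos: [458.6, 117.6, 79.5]
ee_rot: [-0.162, 1.562, 0.162]
contact_force: [-0.2, 0.6, -0.6]
finger_gap: 60.1
pos [458.6 117.5  79.6] jawyaw 11.82 tilt [ 0.003  0.    -1.   ] t 4.55
shift cm (x,y,z) [ 0.16 -0.07 -0.1 ]
spin deg (tool x down => sign -) 0.22
```

View pics/w3.png

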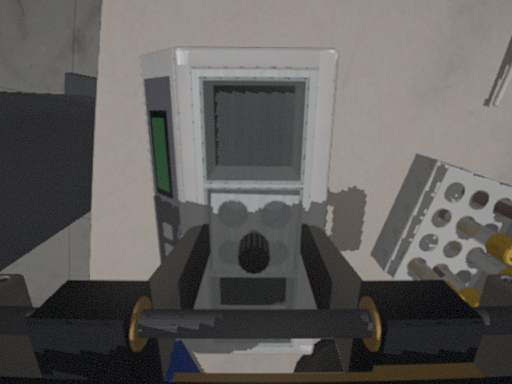

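Knob at (254,253), between the pads. I'll close, lift, then check.

```bash
python3 -c "
from h import *
c=manip.calibration('wrist');p=manip.sense()['tool_pos'];print(proj(c,p+[0,0,19]),proj(c,p+[0,0,28]))"
python3 -m creep '{"xyz":[[0.1,0,0],[0,0,0],[0,0,0],[0,0,0],[0,0,0],[0,0,0],[-1.5,0,0],[-2,0,0],[-2.5,0,0],[0,0,0]],"spin":[0,0,0,0,0,0,0,0,0,0],"grip":[0.5,0.5,0.5,0.5,0.5,0.5,0.5,0.5,0.5,0.5]}'; python3 -c "
from h import *
snap('wrist','w4')"
```

```text
[[255.2294005  252.69583093]] [[255.29409299 260.61645904]]
time_s: 5.8
tool_pos: [458.5, 117.6, 138.8]
ee_rot: [-0.162, 1.561, 0.162]
contact_force: [0.1, -0.1, -3.6]
finger_gap: 17.2
```

View pics/w4.png

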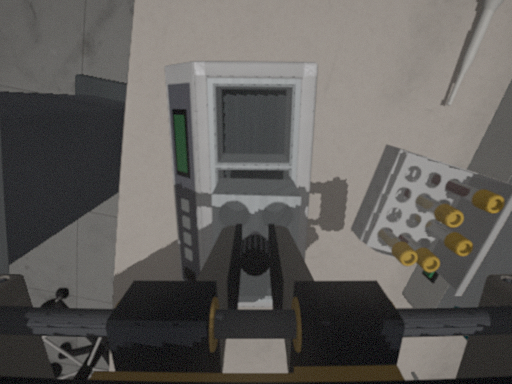

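```bash
python3 -c "
from h import *
go([444.4,183.5,139],np.radians(11.6))"
python3 -m creep '{"xyz":[[0,3.4,0],[0,3.35,-0.03],[0,0,0],[0,0,0]],"spin":[0,0.2,0,0],"grip":[0.5,0.5,0.5,0.5]}'; python3 -c "
from h import *
snap('wrist','w5');
go([444.4,183.5,139],np.radians(11.6))"
```

```text
pos [457.6 117.  137.6] jawyaw 11.82 tilt [ 0.001 -0.    -1.   ] t 5.85
shift cm (x,y,z) [-0.14  6.78  0.07]
spin deg (tool x down => sign -) 0.22
time_s: 6.35
tool_pos: [442.7, 182.4, 136.2]
ee_rot: [-0.16, 1.567, 0.159]
contact_force: [-0.2, 0.5, -2.2]
finger_gap: 17.4
pos [442.9 182.1 136.3] jawyaw 11.6 tilt [-0.001 -0.001 -1.   ] t 6.4
shift cm (x,y,z) [-0.27  0.11  0.17]
spin deg (tool x down => sign -) -0.0
```

View pics/w5.png

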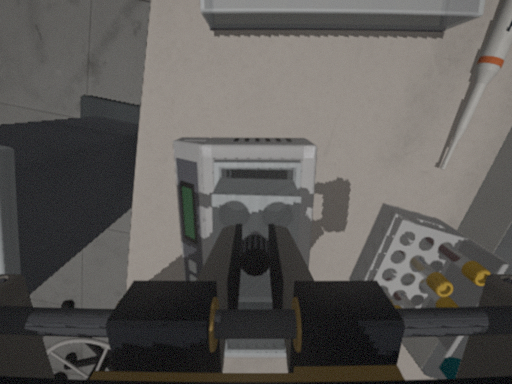

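```bash
python3 -m creep '{"xyz":[[1,0.1,0.1],[1,0,0],[1,0,0],[1,0,0],[0.8,0,0],[0.6,0,0],[0.3,0,0],[0,0,0],[0,0,0]],"spin":[0,0,0,0,0,0,0,0,0],"grip":[0.5,0.5,0.5,0.5,0.5,0.5,0.5,0.5,0.5]}'
```

```text
time_s: 7.52
tool_pos: [444.2, 184.5, 80.3]
ee_rot: [-0.16, 1.564, 0.16]
contact_force: [-0.4, -0.3, -2.9]
finger_gap: 16.7
```

```bash
python3 -m creep '{"xyz":[[0.2,0,0],[0.2,0,0],[0,0,0]],"spin":[0,0,0],"grip":[0.5,0.5,0.5]}'; python3 -m creep '{"xyz":[[0,0,0],[0,0,0],[0,0,0],[0,0,0],[-3,0,0],[-3,0,0],[-4,0,0],[-5,0,0],[0,0,0],[0,0,0]],"spin":[0,0,0,0,0,0,0,0,0,0],"grip":[6,6,6,6,6,6,6,6,6,6]}';python3 -c "
from h import *
snap('wrist','w6')
go([399,-215,230],np.radians(-16))"
```

```text
time_s: 7.9
tool_pos: [444.4, 184.6, 76.9]
ee_rot: [-0.16, 1.564, 0.159]
contact_force: [-2.8, -1.1, 7.4]
finger_gap: 17.3
time_s: 9.15
tool_pos: [443.7, 183.9, 225.5]
ee_rot: [-0.16, 1.565, 0.159]
contact_force: [-0.1, 0.3, -0.3]
finger_gap: 60.2
pos [443.3 183.9 225. ] jawyaw 11.64 tilt [-0.002 -0.001 -1.   ] t 9.2
shift cm (x,y,z) [ -0.46 -38.17 -12.39]
spin deg (tool x down => sign -) 27.64
```

View pics/w6.png

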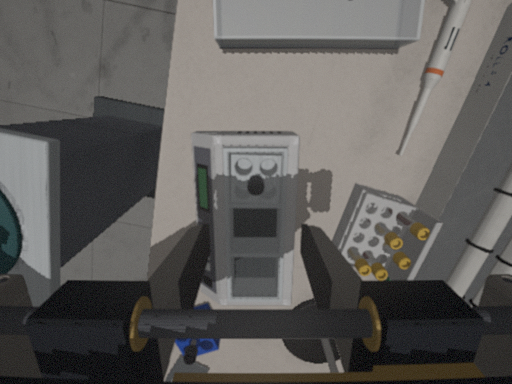

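```bash
python3 -c "
import cv2
im=cv2.imread('pics/w1.png')[70:190,155:345]
cv2.imwrite('pics/w1c.png',cv2.resize(im,None,fx=4,fy=4,interpolation=cv2.INTER_CUBIC))"
```

```text
(no output)
```

View pics/w1c.png

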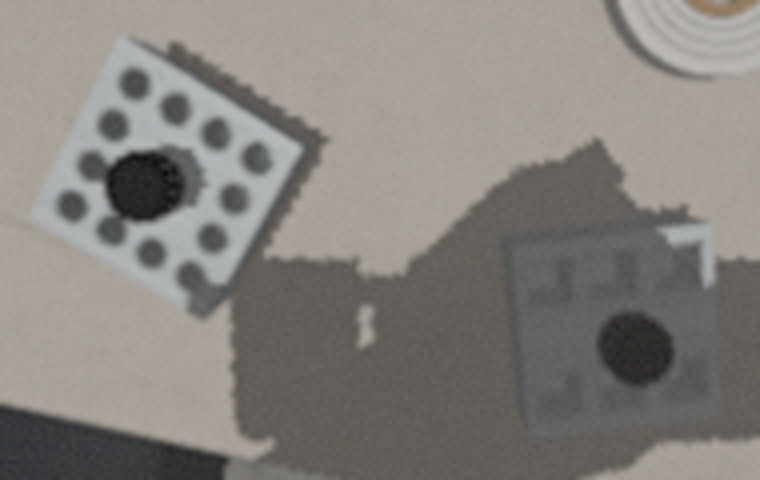

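```bash
python3 - <<'E'
from fit1 import *
W=np.load('pics/w1.npy',allow_pickle=True).item()['c']
w=lambda p:((p[0]+.5)/4-.5+155,(p[1]+.5)/4-.5+70)
b=29
C=[(b,b,50),(b,-b,50),(-b,-b,50),(-b,b,50),(0,0,86)]
for n,P,x0 in (('small',[(125,40),(303,148),(205,320),(33,215),(145,186)],[400,-215,0,-.28]),('square',[(502,237),(712,224),(716,415),(528,434),(636,348)],[389,-352,0,.37])):
    o=[(W,w(a),q) for a,q in zip(P,C)]
    fit(n,o,x0);fit(n+' z0',o,x0,False)
go([388.5,-352,230],np.radians(21))
E
```

```text
small [ 398.  -215.2   -8.4] yaw -18.34 rms 0.49
[[0.3, -0.6], [-0.0, 0.2], [0.2, -0.4], [0.4, 0.2], [-1.1, 0.5]]
small z0 [ 398.8 -216.8    1.4] yaw -18.42 rms 0.77
[[0.2, -1.6], [0.9, -0.1], [0.5, 0.4], [-0.4, 0.3], [-1.3, 0.4]]
square [ 388.4 -351.8    3.4] yaw 19.41 rms 0.88
[[1.4, 0.4], [-0.5, -1.6], [-0.2, -0.1], [-1.4, -0.0], [0.6, 0.7]]
square z0 [ 387.9 -352.8  524.6] yaw 19.33 rms 0.89
[[1.8, 0.7], [-0.6, -1.2], [-0.4, -0.2], [-1.1, -0.2], [0.7, 0.7]]
pos [443.3 183.9 225. ] jawyaw 11.64 tilt [-0.002 -0.001 -1.   ] t 9.2
shift cm (x,y,z) [ -0.45 -51.38 -16.18]
spin deg (tool x down => sign -) -9.36
```

```bash
python3 -m creep '{"xyz":[[0,-5.71,-1.8],[0,-5.71,-1.8],[0,-5.71,-1.8],[0,-5.71,-1.8],[0,-5.71,-1.8],[0,-5.71,-1.8],[0,-5.71,-1.8],[0,-5.71,-1.8],[0,-5.71,-1.8],[0,0,0],[0,0,0]],"spin":[0,0,0,0,0,0,0,0,0,-8,0],"grip":[6,6,6,6,6,6,6,6,6,6,6]}';python3 -c "
from h import *
snap('wrist','w7')
go([388.3,-352,56],np.radians(19.5))"
```

```text
time_s: 10.58
tool_pos: [388.3, -351.2, 224.2]
ee_rot: [-0.265, 1.556, 0.27]
contact_force: [0.1, 0.7, 1.0]
finger_gap: 60.0
pos [ 388.6 -350.7  224.6] jawyaw 19.54 tilt [-0.002  0.002 -1.   ] t 10.62
shift cm (x,y,z) [16.86 -0.16 -0.06]
spin deg (tool x down => sign -) 0.04
```

View pics/w7.png

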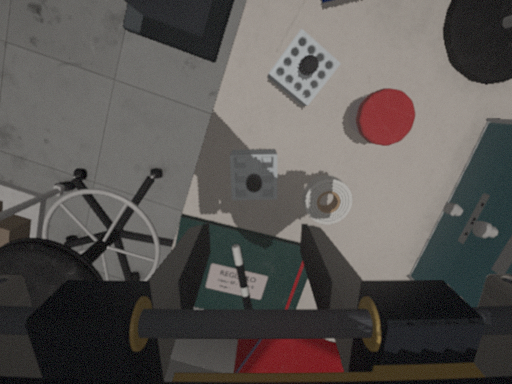

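```bash
python3 -c "
from h import *
c=np.load('pics/w7.npy',allow_pickle=True).item()['c']
c1=np.load('pics/w1.npy',allow_pickle=True).item()['c']
print(plane(c,(254,183),86)); print(tri([(c,(254,183)),(c1,(313.7,156.7))]))
print('small',plane(c,(309,66),86),tri([(c,(309,66)),(c1,(190.9,116.2))]),'cup',plane(c,(386,117),72))"
python3 -m creep '{"xyz":[[5,-0.1,0],[5,0,0],[4,0,0],[2,0,0],[0.8,0,0],[0,0,0],[0,0,0],[0,0,0],[0,0,0],[0,0,0],[0,0,0],[-1.5,0,0],[-4,0,0],[-5,0,0],[-3,0,0],[0,0,0]],"spin":[0,0,0,0,0,0,0,0,0,0,0,0,0,0,0,0],"grip":[6,6,6,6,6,6,0.5,0.5,0.5,0.5,0.5,0.5,0.5,0.5,0.5,0.5]}';python3 -c "
from h import *
snap('wrist','w8')
go([457.5,116.3,185],np.radians(11.6))"
```

```text
[ 387.05986477 -351.40966622   86.        ]
(array([ 387.6227227 , -353.29884884,   79.47069473]), [np.float64(0.19339481757917334), np.float64(0.19339481757921895)])
small [ 398.51228132 -217.74707918   86.        ] (array([ 399.02860331, -217.06980609,   81.77928048]), [np.float64(0.05659876343086729), np.float64(0.05659876343087855)]) cup [ 500.80711507 -234.55999745   72.        ]
time_s: 12.62
tool_pos: [390.6, -353.3, 195.6]
ee_rot: [-0.273, 1.551, 0.265]
contact_force: [-0.0, 0.3, -3.7]
finger_gap: 16.9
pos [ 389.4 -352.6  193.6] jawyaw 19.64 tilt [ 0.001 -0.001 -1.   ] t 12.68
shift cm (x,y,z) [ 0.8  41.88 22.17]
spin deg (tool x down => sign -) 8.04
```

View pics/w8.png

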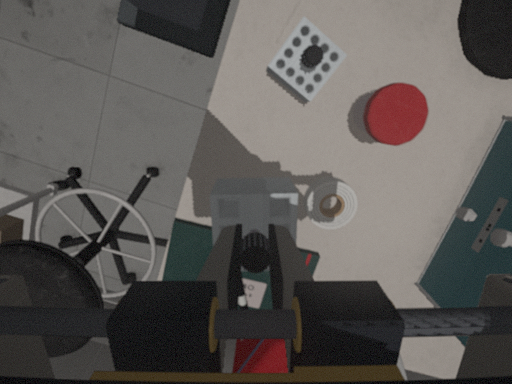

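```bash
python3 -c "
from h import *
T=manip.calibration('top');S=manip.calibration('scene')
print(plane(T,(283,148),8),plane(S,(245,173),8),plane(T,(296,116),300), plane(S,(245,92),300), plane(T,(306,140),250),plane(S,(264,120),150))"
```

```text
[612.77032585 -76.35104495   8.        ] [606.93964073 -69.14863787   8.        ] [606.09169008 -70.4076936  300.        ] [563.62192119 -22.93201645 300.        ] [570.0631135  -98.16285461 250.        ] [ 620.3264273  -174.26865194  150.        ]
```

```bash
python3 -m creep '{"xyz":[[0,4.4,1.81],[0,4.4,1.81],[0,4.4,1.81],[0,4.4,1.81],[0,4.4,1.81],[0,4.4,1.81],[0,4.3,1.8],[0,3.7,3.18],[0,3.7,3.18],[0,3.7,3.18],[0,0,0],[0,0,0],[0,0,0]],"spin":[0,0,0,0,0,0,0,0,0,0,8,0,0],"grip":[0.5,0.5,0.5,0.5,0.5,0.5,0.5,0.5,0.5,0.5,0.5,0.5,0.5]}';python3 -c "
from h import *
snap('wrist','w9')
go([457.5,116.3,135],np.radians(11.6))"
```

```text
time_s: 14.3
tool_pos: [457.1, 115.0, 192.1]
ee_rot: [-0.161, 1.567, 0.161]
contact_force: [0.6, 0.7, -4.3]
finger_gap: 16.9
pos [457.3 115.  192.4] jawyaw 11.69 tilt [-0.001 -0.    -1.   ] t 14.35
shift cm (x,y,z) [5.74 0.13 0.05]
spin deg (tool x down => sign -) 0.09
```

View pics/w9.png

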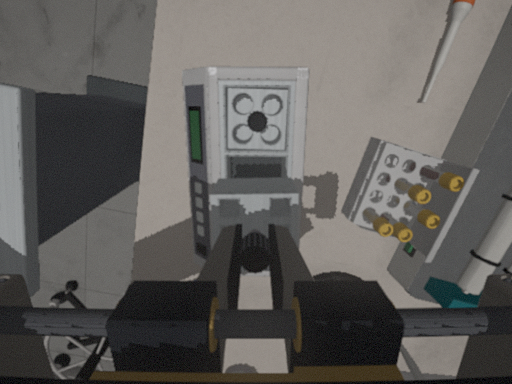

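```bash
python3 -m creep '{"xyz":[[3,0.1,0],[2.7,0,0],[1,0,0],[1,0,0],[1,0,0],[0.8,0,0],[0.8,0,0],[0.6,0,0],[0,0,0],[0,0,0]],"spin":[0,0,0,0,0,0,0,0,0,0],"grip":[0.5,0.5,0.5,0.5,0.5,0.5,0.5,0.5,0.5,0.5]}';python3 -c "
from h import *
go([457.5,116.3,78],np.radians(11.6))"
```

```text
time_s: 15.6
tool_pos: [457.9, 116.9, 84.2]
ee_rot: [-0.16, 1.565, 0.16]
contact_force: [0.2, 0.4, -3.2]
finger_gap: 16.8
pos [457.9 116.9  84.2] jawyaw 11.66 tilt [ 0.  0. -1.] t 15.6
shift cm (x,y,z) [ 0.62 -0.05 -0.05]
spin deg (tool x down => sign -) 0.06
```

```bash
python3 -m creep '{"xyz":[[0.3,0,0],[0.2,0,0],[0.2,0,0],[0,0,0]],"spin":[0,0,0,0],"grip":[0.5,0.5,0.5,0.5]}'; python3 -m creep '{"xyz":[[0,0,0],[0,0,0],[0,0,0],[0,0,0],[-3,0,0],[-3,0,0],[-4,0,0],[-5,0,0],[0,0,0],[0,0,0]],"spin":[0,0,0,0,0,0,0,0,0,0],"grip":[6,6,6,6,6,6,6,6,6,6]}';python3 -c "
from h import *
snap('wrist','w10')
go([405,-20,226])
go([399,-217,226],np.radians(-18.4))"
```

```text
time_s: 16.1
tool_pos: [458.4, 116.9, 79.7]
ee_rot: [-0.162, 1.563, 0.158]
contact_force: [-8.3, -2.4, 27.2]
finger_gap: 17.1
time_s: 17.35
tool_pos: [457.3, 116.3, 226.5]
ee_rot: [-0.16, 1.566, 0.159]
contact_force: [0.6, -0.8, -0.5]
finger_gap: 60.0
pos [457.  116.3 226. ] jawyaw 11.64 tilt [-0.002 -0.001 -1.   ] t 17.4
shift cm (x,y,z) [ 1.00e-02 -1.23e+01 -7.84e+00]
pos [457.  116.3 226. ] jawyaw 11.64 tilt [-0.002 -0.001 -1.   ] t 17.4
shift cm (x,y,z) [ 2.000e-02 -3.147e+01 -1.240e+01]
spin deg (tool x down => sign -) 30.04
```

View pics/w10.png

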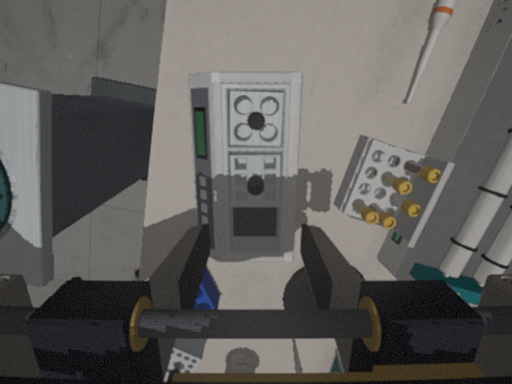

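```bash
python3 -m creep '{"xyz":[[0,-4.1,-2.61],[0,-4.1,-2.61],[0,-4.1,-2.61],[0,-4.79,-1.14],[0,-4.79,-1.14],[0,-4.79,-1.14],[0,-4.79,-1.14],[0,0,0],[0,0,0],[0,0,0],[0,0,0],[0,0,0]],"spin":[0,0,0,0,0,0,0,10,10,10,0,0],"grip":[5,5,5,5,5,5,5,5,5,5,5,5]}';python3 -c "
from h import *
snap('wrist','w11')
go([399,-217,56],np.radians(-18.4))"
```

```text
time_s: 18.9
tool_pos: [399.5, -216.0, 226.3]
ee_rot: [0.249, 1.558, -0.248]
contact_force: [-0.1, 0.2, 0.7]
finger_gap: 50.1
pos [ 399.6 -216.1  226.5] jawyaw -18.2 tilt [-0.001  0.001 -1.   ] t 18.95
shift cm (x,y,z) [ 1.705e+01 -1.100e-01 -1.000e-02]
spin deg (tool x down => sign -) 0.2
```

View pics/w11.png

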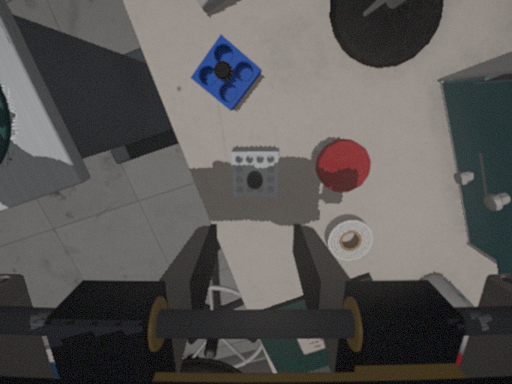

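The block sits square to the tool and the knob is at (255,181). The cup at (343,165) is clear of the fingers. Going down to grasp.

```bash
python3 -m creep '{"xyz":[[5,-0.1,0],[5,0,0],[4,0,0],[2,0,0],[1,0,0],[0,0,0],[0,0,0],[0,0,0],[0,0,0],[0,0,0],[0,0,0],[-1.5,0,0],[-4,0,0],[-5,0,0],[-3,0,0],[0,0,0]],"spin":[0,0,0,0,0,0,0,0,0,0,0,0,0,0,0,0],"grip":[5,5,5,5,5,5,0.5,0.5,0.5,0.5,0.5,0.5,0.5,0.5,0.5,0.5]}';python3 -c "
from h import *
snap('wrist','w12')
go([405,-20,192])
go([471.5,49.7,192],np.radians(11.6))"
```

```text
time_s: 20.95
tool_pos: [400.9, -218.0, 194.2]
ee_rot: [0.249, 1.551, -0.253]
contact_force: [0.3, -0.3, -5.4]
finger_gap: 16.8
pos [ 399.5 -217.5  192.4] jawyaw -18.37 tilt [ 0.001 -0.001 -1.   ] t 21.0
shift cm (x,y,z) [ 1.000e-02  1.892e+01 -5.700e+00]
pos [ 399.5 -217.5  192.4] jawyaw -18.37 tilt [ 0.001 -0.001 -1.   ] t 21.0
shift cm (x,y,z) [ 1.000e-02  2.763e+01 -1.590e+00]
spin deg (tool x down => sign -) -29.97
```

View pics/w12.png

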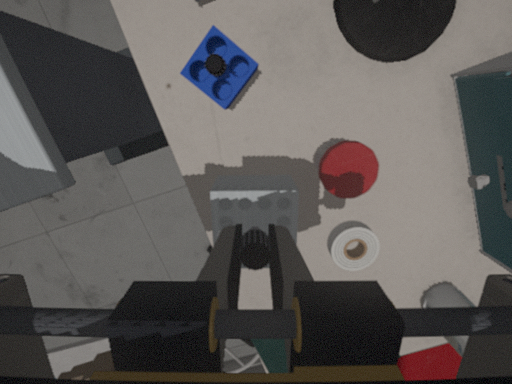

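```bash
python3 -m creep '{"xyz":[[0,4.73,-1.42],[0,4.73,-1.42],[0,4.73,-1.42],[0,4.73,-1.42],[0,4.35,2.05],[0,4.35,2.05],[0,0,0],[0,0,0],[0,0,0],[0,0,0],[0,0,0]],"spin":[0,0,0,0,0,0,-10,-10,-10,0,0],"grip":[0.5,0.5,0.5,0.5,0.5,0.5,0.5,0.5,0.5,0.5,0.5]}';python3 -c "
from h import *
snap('wrist','w13')
go([471.5,49.7,79],np.radians(11.6))"
```

```text
time_s: 22.38
tool_pos: [470.9, 49.7, 191.1]
ee_rot: [-0.157, 1.567, 0.158]
contact_force: [-0.0, 0.4, -4.8]
finger_gap: 17.1
pos [471.1  49.7 191.3] jawyaw 11.51 tilt [-0.001  0.    -1.   ] t 22.43
shift cm (x,y,z) [ 1.123e+01 -1.000e-02  6.000e-02]
spin deg (tool x down => sign -) -0.09
```

View pics/w13.png

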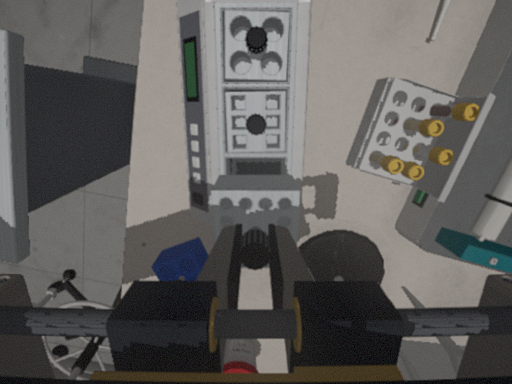

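```bash
python3 -m creep '{"xyz":[[3,0,0],[2.7,0,0],[1,0,0],[1,0,0],[1,0,0],[0.8,0,0],[0.8,0,0],[0.4,0,0],[0,0,0],[0,0,0]],"spin":[0,0,0,0,0,0,0,0,0,0],"grip":[0.5,0.5,0.5,0.5,0.5,0.5,0.5,0.5,0.5,0.5]}'
python3 -m creep '{"xyz":[[0.2,0,0],[0.2,0,0],[0.2,0,0],[0,0,0]],"spin":[0,0,0,0],"grip":[0.5,0.5,0.5,0.5]}'
```

```text
time_s: 23.68
tool_pos: [471.8, 49.9, 85.3]
ee_rot: [-0.16, 1.564, 0.16]
contact_force: [-0.5, -0.3, -5.7]
finger_gap: 17.1
time_s: 24.18
tool_pos: [471.9, 50.1, 79.5]
ee_rot: [-0.16, 1.564, 0.16]
contact_force: [-0.7, 1.1, 0.8]
finger_gap: 17.0
```

```bash
python3 -m creep '{"xyz":[[0.1,0,0],[0,0,0],[0,0,0],[0,0,0],[0,0,0],[-3,0,0],[-3,0,0],[-4,0,0],[-5,0,0],[0,0,0],[0,0,0]],"spin":[0,0,0,0,0,0,0,0,0,0,0],"grip":[0.5,6,6,6,6,6,6,6,6,6,6]}';python3 -c "
from h import *
snap('wrist','w14')
snap('scene','s14',(190,165,300,255),7)
im=cv2.imread('pics/w14.png');cv2.imwrite('pics/w14c.png',cv2.resize(im[0:220,170:340],None,fx=4,fy=2.7,interpolation=cv2.INTER_CUBIC))
go([471,391.7,226],np.radians(-78))"
```

```text
time_s: 25.55
tool_pos: [471.1, 49.4, 227.5]
ee_rot: [-0.16, 1.566, 0.159]
contact_force: [-0.4, 0.2, -0.8]
finger_gap: 60.3
pos [470.7  49.5 226.8] jawyaw 11.65 tilt [-0.002  0.    -1.   ] t 25.65
shift cm (x,y,z) [ 0.08 33.51  6.94]
spin deg (tool x down => sign -) 89.65
```

View pics/w14c.png

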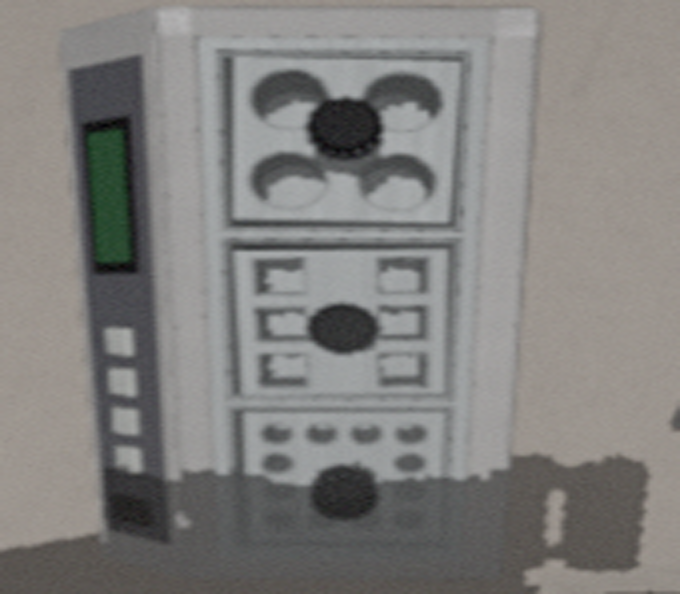

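View pics/s14.png

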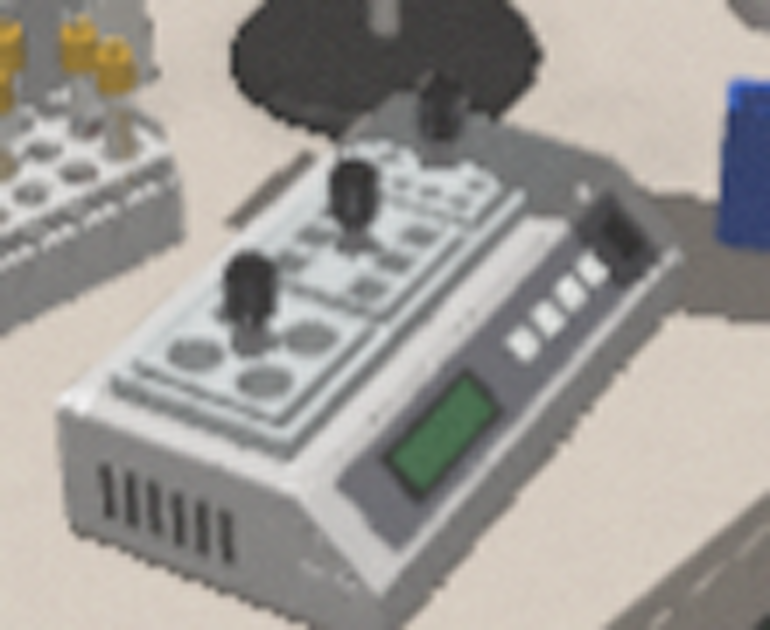

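```bash
python3 -c "
from h import *
W=np.load('pics/w14.npy',allow_pickle=True).item()['c'];S=manip.calibration('scene')
for n,y,w,s in (('wide',68,(345,128),(251,282)),('sq',0,(343,328),(355,193)),('small',-68,(343,492),(441,108))):
    wp=((w[0]+.5)/4-.5+170,(w[1]+.5)/2.7-.5);sp=((s[0]+.5)/7-.5+190,(s[1]+.5)/7-.5+165)
    X=R.from_euler('z',11.6,degrees=True).apply([0,y,0])+[457.8,116.3,0]
    print(n,wp,'pred',proj(W,X+[0,0,108])[0].round(1),'scene ctr',np.round(sp,1),'pred',proj(S,X+[0,0,98])[0].round(1),tri([(W,wp),(S,sp)])[0].round(1))
"
```

```text
wide (255.875, 47.09259259259259) pred [255.7  46.5] scene ctr [225.4 204.9] pred [225.3 205.6] [443.8 183.4 100.7]
sq (255.375, 121.16666666666666) pred [255.6 121.4] scene ctr [240.3 192.1] pred [239.7 192. ] [457.2 115.4  97.2]
small (255.375, 181.9074074074074) pred [255.5 187.1] scene ctr [252.6 180. ] pred [252.8 179.6] [470.4  52.3  98.2]
```

```bash
python3 -c "
import cv2
im=cv2.imread('pics/w14.png');im=cv2.convertScaleAbs(im[130:225,190:330],alpha=1.6,beta=10);cv2.imwrite('pics/w14d.png',cv2.resize(im,None,fx=5.5,fy=5.5,interpolation=cv2.INTER_CUBIC))"
```

```text
(no output)
```

View pics/w14d.png

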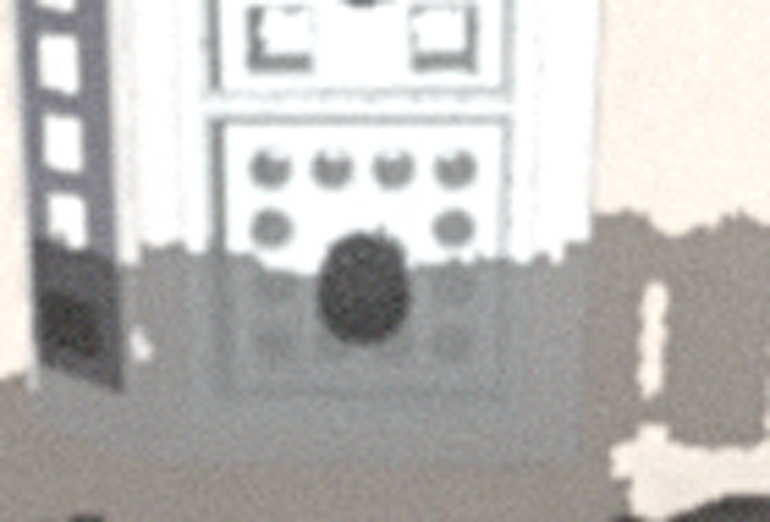

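```bash
python3 -m creep '{"xyz":[[0,-4,-1],[0,-4,-1],[0,0,0]],"spin":[0,0,0],"grip":[6,6,6]}';python3 -c "
from h import *
W=snap('wrist','w15')
im=cv2.imread('pics/w15.png');im=cv2.convertScaleAbs(im[50:200,190:350],alpha=1.5,beta=10);cv2.imwrite('pics/w15d.png',cv2.resize(im,None,fx=4,fy=4,interpolation=cv2.INTER_CUBIC))
for y in(0,-68):
    X=R.from_euler('z',11.6,degrees=True).apply([[0,y,108],[-29,y+29,72],[29,y+29,72],[29,y-29,72],[-29,y-29,72]])+[457.8,116.3,0]
    print(((proj(W,X)-[190,50]+.5)*4).round(0).tolist())
"
```

```text
time_s: 26.02
tool_pos: [467.2, -35.6, 226.6]
ee_rot: [-0.155, 1.568, 0.156]
contact_force: [0.4, 1.1, -0.7]
finger_gap: 59.7
[[354.0, -81.0], [230.0, -171.0], [460.0, -172.0], [452.0, 73.0], [233.0, 74.0]]
[[350.0, 227.0], [233.0, 114.0], [450.0, 113.0], [442.0, 333.0], [236.0, 334.0]]
```

View pics/w15d.png

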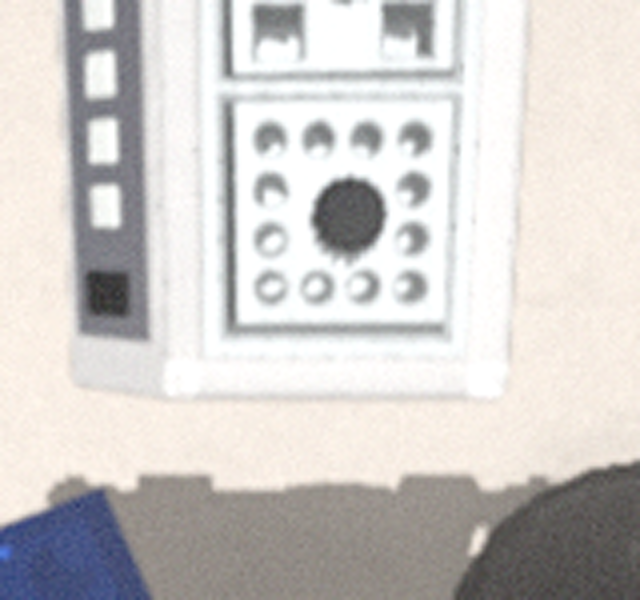

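Step 1 looks right: all three tops are flush, and the small block is level about 2 mm off centre within its bay's play. Next is the hood.

```bash
python3 -m creep '{"xyz":[[0,5.23,1.12],[0,5.23,1.12],[0,5.23,1.12],[0,5.23,1.12],[0,5.23,1.12],[0,5.23,1.12],[0,5.23,1.12],[0,5.23,1.12],[0,0,0],[0,0,0],[0,0,0],[0,0,0],[0,0,0],[0,0,0],[0,0,0],[0,0,0],[0,0,0],[0,0,0],[0,0,0]],"spin":[0,0,0,0,0,0,0,0,-10,-10,-10,-10,-10,-10,-10,-10,-10,0,0],"grip":[6,6,6,6,6,6,6,6,6,6,6,6,6,6,6,6,6,6,6]}';python3 -c "
from h import *
snap('wrist','w16')
go([471,391.7,64],np.radians(-78))"
```

```text
time_s: 28.45
tool_pos: [470.6, 395.9, 227.7]
ee_rot: [-1.356, 1.108, 1.357]
contact_force: [-0.9, 0.6, -0.0]
finger_gap: 59.9
pos [470.8 395.8 227.8] jawyaw 101.57 tilt [-0. -0. -1.] t 28.5
shift cm (x,y,z) [16.38  0.06 -0.4 ]
spin deg (tool x down => sign -) -0.43
```

View pics/w16.png

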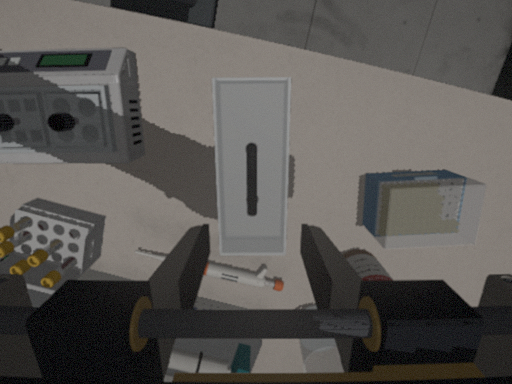

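```bash
python3 -c "
import cv2
im=cv2.imread('pics/w16.png')[65:265,200:305];cv2.imwrite('pics/w16c.png',cv2.resize(im,None,fx=5,fy=3,interpolation=cv2.INTER_CUBIC))"
```

```text
(no output)
```

View pics/w16c.png

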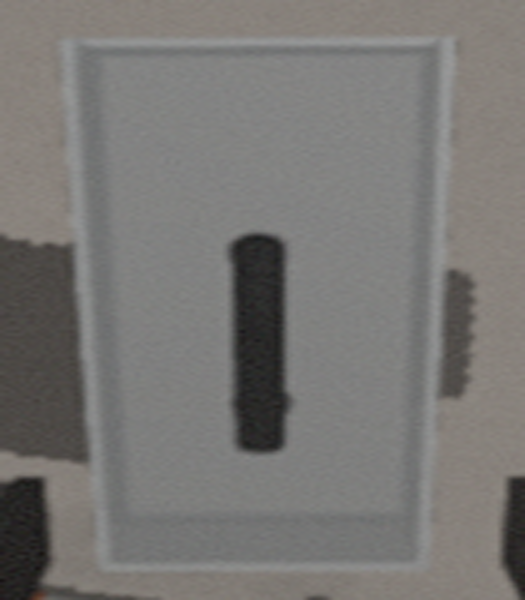

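```bash
python3 - <<'E'
from fit1 import *
W=np.load('pics/w16.npy',allow_pickle=True).item()['c']
w=lambda p:((p[0]+.5)/5-.5+200,(p[1]+.5)/3-.5+65)
o=[(W,w(a),q) for a,q in [((62,40),(45,-113,55)),((455,40),(-45,-113,55)),((98,569),(45,113,55)),((430,569),(-45,113,55)),((257,234),(0,-42,91)),((260,452),(0,42,91))]]
fit('hood',o,[471,392,0,-1.36]);fit('hood z0',o,[471,392,0,-1.36],False)
E
```

```text
hood [470.5 392.6  -4.2] yaw -78.31 rms 0.51
[[-0.1, -0.3], [0.0, -0.5], [0.3, -0.3], [-0.6, -0.4], [0.2, 1.4], [0.1, 0.4]]
hood z0 [ 4.693e+02  3.924e+02 -1.000e-01] yaw -78.28 rms 0.87
[[-0.7, -1.6], [0.5, -1.9], [-0.0, 0.5], [-0.2, 0.4], [0.2, 0.8], [0.1, 0.9]]
```

```bash
python3 -m creep '{"xyz":[[5,0.14,-0.31],[5,0,0],[4,0,0],[1.6,0,0],[0.75,0,0],[0,0,0]],"spin":[0,0,0,0,0,0],"grip":[6,6,6,6,6,6]}';python3 -m creep '{"xyz":[[0,0,0],[0,0,0],[0,0,0],[0,0,0],[0,0,0],[0,0,0],[-1,0,0],[-2,0,0],[0,0,0]],"spin":[0,0,0,0,0,0,0,0,0],"grip":[0.2,0.2,0.2,0.2,0.2,0.2,0.2,0.2,0.2]}';python3 -c "
from h import *
snap('wrist','w17')
snap('scene','s17',(60,200,260,340),4)"
```

```text
time_s: 29.25
tool_pos: [470.9, 392.6, 65.5]
ee_rot: [-1.357, 1.105, 1.357]
contact_force: [-0.2, 0.3, -0.1]
finger_gap: 60.1
time_s: 30.38
tool_pos: [471.4, 393.2, 96.9]
ee_rot: [-1.357, 1.102, 1.356]
contact_force: [0.6, -0.9, -2.5]
finger_gap: 11.6
```

View pics/w17.png

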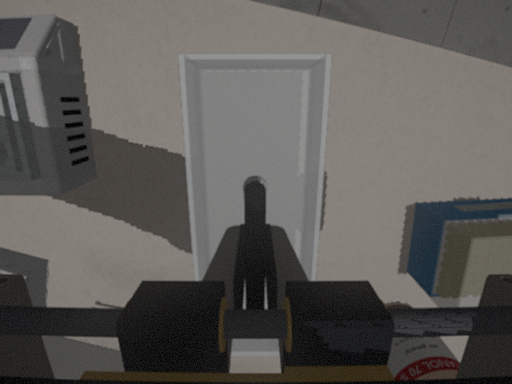

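View pics/s17.png

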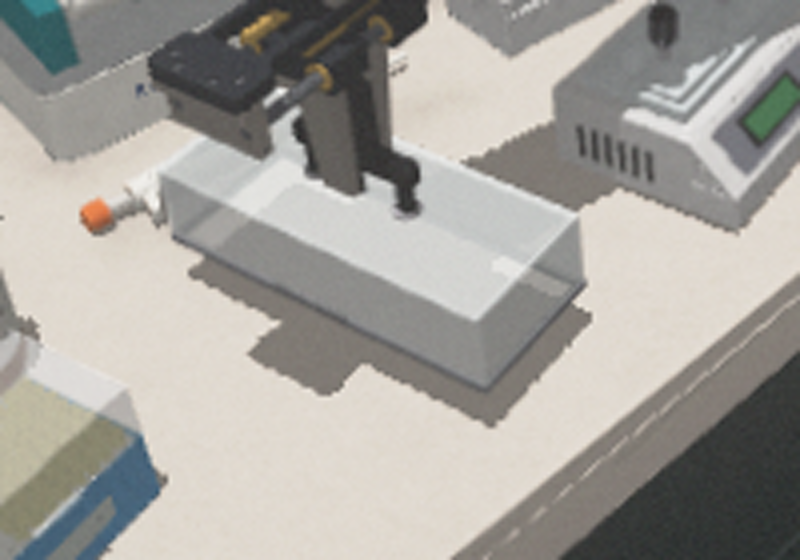

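```bash
python3 -m creep '{"xyz":[[-3,0,0],[-4,0,0],[-4,0,0],[-2.5,0,0],[0,0,0],[0,0,0],[0,0,0],[0,0,0],[0,0,0],[0,0,0],[0,0,0],[0,0,0],[0,0,0],[0,0,0],[0,0,0],[0,0,0],[0,0,0],[0,0,0]],"spin":[0,0,0,0,5,7,7,7,7,7,7,7,8,8,7,7,6,0],"grip":[0.2,0.2,0.2,0.2,0.2,0.2,0.2,0.2,0.2,0.2,0.2,0.2,0.2,0.2,0.2,0.2,0.2,0.2]}';python3 -c "
from h import *
go([457.8,116.3,230],np.radians(11.6))"
```

```text
time_s: 32.72
tool_pos: [470.3, 391.7, 229.1]
ee_rot: [-0.161, 1.565, 0.16]
contact_force: [0.4, -0.1, -2.2]
finger_gap: 11.8
pos [470.3 391.7 229.1] jawyaw 11.73 tilt [-0.    -0.001 -1.   ] t 32.73
shift cm (x,y,z) [ -0.06 -26.71  -6.82]
spin deg (tool x down => sign -) 0.13
```

```bash
python3 -m creep '{"xyz":[[0,-2,-0.5],[0,-4,-1],[0,-4.5,-1.2],[0,-4.5,-1.2],[0,-4.5,-1.2],[0,-4,-1],[0,-2,-0.5],[0,-1.2,-0.2],[0,0,0],[0,0,0]],"spin":[0.1,0,0,0,0,0,0,0,0,0],"grip":[0.2,0.2,0.2,0.2,0.2,0.2,0.2,0.2,0.2,0.2]}';python3 -c "
from h import *
go([457.8,116.3,230],np.radians(11.6))
snap('wrist','w18')
snap('scene','s18',(150,110,350,260),4)
snap('top','t18',(150,150,280,250),6)"
```

```text
time_s: 33.98
tool_pos: [457.4, 118.0, 229.6]
ee_rot: [-0.159, 1.565, 0.16]
contact_force: [-0.2, 0.7, -2.1]
finger_gap: 11.5
pos [457.4 118.  229.6] jawyaw 11.67 tilt [ 0.     0.001 -1.   ] t 33.98
shift cm (x,y,z) [-0.04 -0.17  0.  ]
spin deg (tool x down => sign -) 0.07
```

View pics/w18.png

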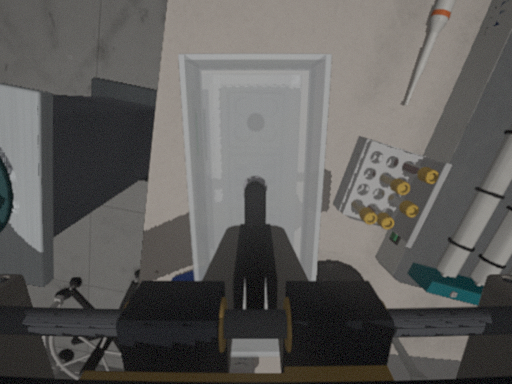

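View pics/s18.png

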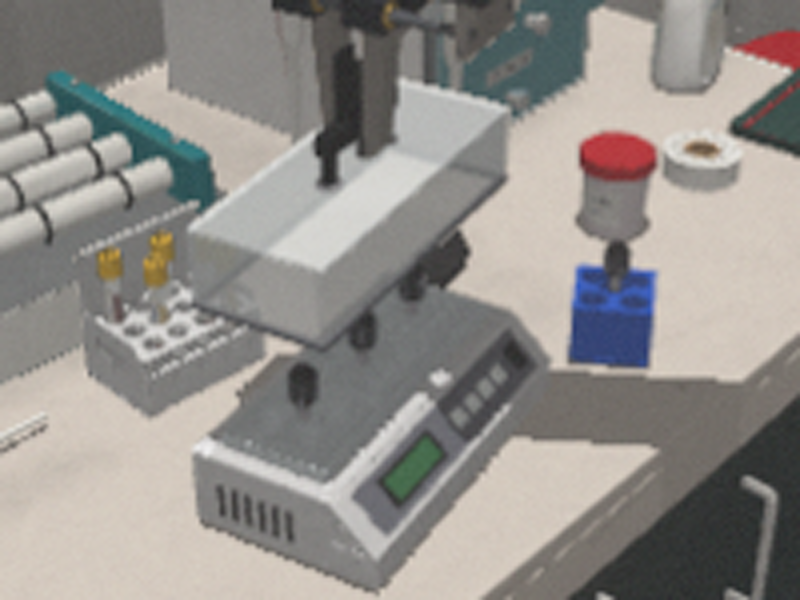

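View pics/t18.png

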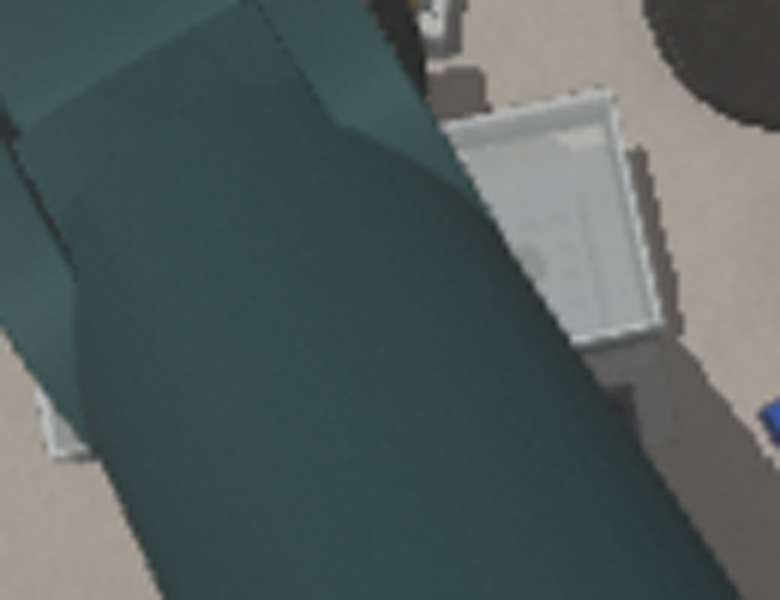

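```bash
python3 -c "
import cv2
im=cv2.imread('pics/w18.png')[40:100,165:345];cv2.imwrite('pics/w18c.png',cv2.resize(im,None,fx=4.4,fy=8,interpolation=cv2.INTER_CUBIC))"
python3 - <<'E'
from fit1 import *
W=np.load('pics/w18.npy',allow_pickle=True).item()['c'];S=manip.calibration('scene')
sl=lambda p:((p[0]+.5)/4-.5+150,(p[1]+.5)/4-.5+110)
C=[((187,232),(45,113,55)),((322,270),(-45,113,55)),((510,112),(-45,-113,55)),((397,80),(45,-113,55)),((320,347),(-45,113,0)),((507,178),(-45,-113,0)),((190,305),(45,113,0))]
oS=[(S,sl(a),q) for a,q in C]
oW=[(W,(180,57),(-45,113,55)),(W,(330,57),(45,113,55))]
x0=[457,118,165,.2]
fit('S',oS,x0);fit('W',oW,x0,False);fit('SW',oS+oW,x0)
E
```

```text
S [469.4 102.9 153.1] yaw 10.26 rms 0.82
[[0.2, -1.5], [-0.9, -0.2], [0.1, -0.3], [-1.1, -0.3], [0.2, 0.9], [0.1, 1.6], [1.0, 0.1]]
W [457.6 116.5 165. ] yaw 11.66 rms 1.53
[[-2.2, 0.1], [2.2, 0.1]]
SW [457.2 116.6 162.6] yaw 11.4 rms 1.05
[[-0.3, -0.6], [-0.3, 0.7], [0.1, -0.7], [-2.0, -0.6], [0.8, 2.2], [0.1, 1.5], [0.5, 1.5], [-1.0, -0.2], [1.3, 0.6]]
```

View pics/w18c.png

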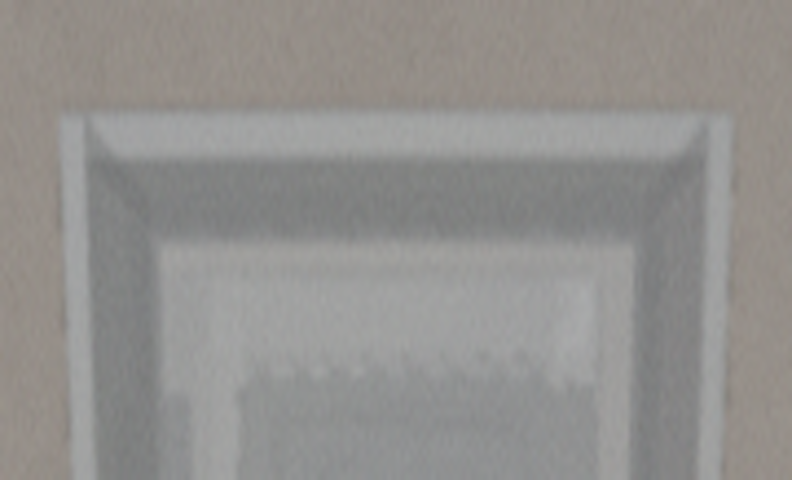

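```bash
python3 - <<'E'
from fit1 import *
W=np.load('pics/w18.npy',allow_pickle=True).item()['c']
oW=[(W,(178.25,53.6),(-45,113,55)),(W,(330.6,53.7),(45,113,55))]
for z in(162,165,168): fit('W',oW,[457,118,z,.2],False)
# cross-check with held view w17 over known start pose
W=np.load('pics/w17.npy',allow_pickle=True).item()['c']
E
```

```text
W [456.8 118.6 162. ] yaw 11.62 rms 0.03
[[0.0, -0.0], [-0.0, -0.0]]
W [456.9 118.1 665. ] yaw 11.62 rms 0.86
[[-1.2, 0.1], [1.2, 0.1]]
W [457.  117.7 168.1] yaw 11.62 rms 1.78
[[-2.5, 0.1], [2.5, 0.1]]
```

```bash
python3 -m creep '{"xyz":[[2,-0.2,0.08],[2.5,0,0],[2,0,0],[1.5,0,0],[0.8,0,0],[0,0,0],[0,0,0]],"spin":[0,0,0,0,0,0,0],"grip":[0.2,0.2,0.2,0.2,0.2,0.2,0.2]}';python3 -c "
from h import *
go([457.8,116.0,128],np.radians(11.6))
snap('wrist','w19')
snap('scene','s19',(170,130,310,260),5)"
```

```text
time_s: 35.0
tool_pos: [459.2, 115.2, 142.1]
ee_rot: [-0.158, 1.564, 0.158]
contact_force: [-0.1, 0.4, -2.5]
finger_gap: 11.5
pos [459.2 115.2 142.1] jawyaw 11.55 tilt [ 0.001  0.    -1.   ] t 35.0
shift cm (x,y,z) [ 1.41  0.1  -0.12]
spin deg (tool x down => sign -) -0.05
```

View pics/s19.png

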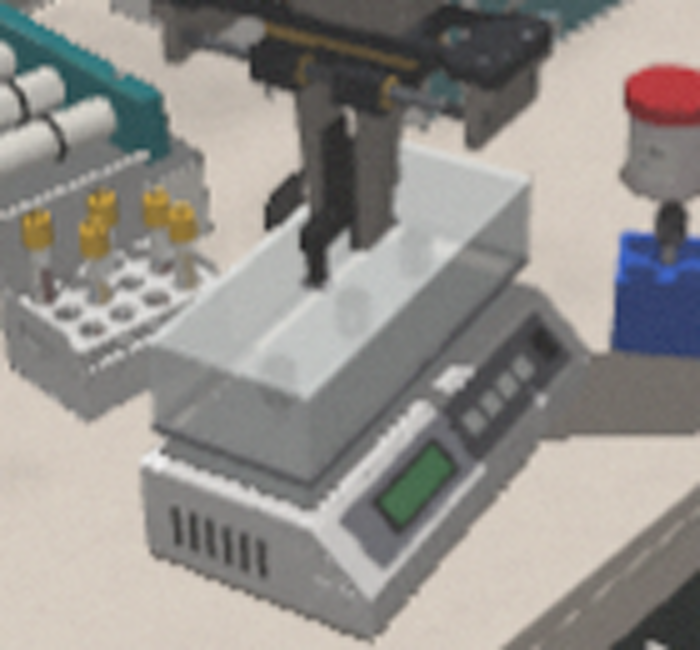

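View pics/w19.png

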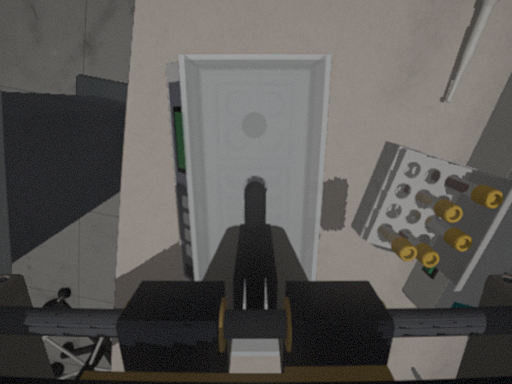

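```bash
python3 -m creep '{"xyz":[[0.3,0.1,-0.1],[0.3,0,0],[0.3,0,0],[0.2,0,0],[0,0,0],[0,0,0]],"spin":[0,0,0,0,0,0],"grip":[0.2,0.2,0.2,0.2,0.2,0.2]}'
```

```text
time_s: 35.85
tool_pos: [457.5, 115.8, 130.6]
ee_rot: [-0.158, 1.565, 0.158]
contact_force: [0.2, -0.5, -2.1]
finger_gap: 11.9
```

```bash
python3 -m creep '{"xyz":[[0.2,0,0],[0.15,0,0],[0,0,0]],"spin":[0,0,0],"grip":[0.2,0.2,0.2]}'
```

```text
time_s: 36.22
tool_pos: [457.4, 115.7, 126.9]
ee_rot: [-0.158, 1.565, 0.158]
contact_force: [-0.3, -0.3, -2.9]
finger_gap: 11.7
```

```bash
python3 -m creep '{"xyz":[[0.15,0,0],[0.1,0,0],[0,0,0]],"spin":[0,0,0],"grip":[0.2,0.2,0.2]}'; python3 -c "
from h import *
snap('scene','s20',(170,130,310,260),5)"
```

```text
time_s: 36.6
tool_pos: [457.6, 115.7, 126.4]
ee_rot: [-0.16, 1.565, 0.156]
contact_force: [-7.2, -2.9, 19.7]
finger_gap: 11.9
```

View pics/s20.png

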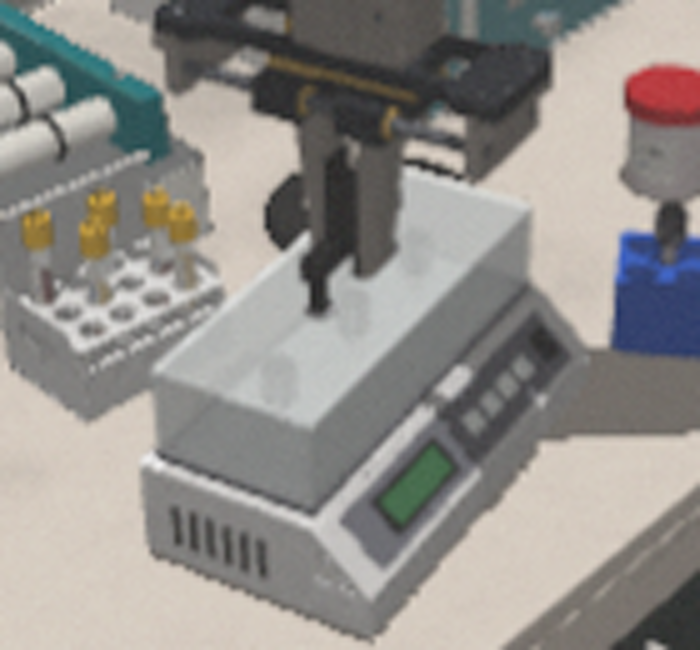

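Contact at 19.7 N, and the picture shows the trim down on the deck. Releasing and retreating.

```bash
python3 -m creep '{"xyz":[[-0.1,0,0],[0,0,0],[0,0,0],[0,0,0],[0,0,0],[-2,0,0],[-4,0,0],[-5,0,0],[-4,0,0],[0,-4,0],[0,-5,0],[0,-5,0],[0,-4,0],[0,0,0],[0,0,0]],"spin":[0,0,0,0,0,0,0,0,0,0,0,0,0,0,0],"grip":[0.2,4,4,4,4,4,4,4,4,4,4,4,4,4,4]}'; python3 -c "
from h import *
snap('scene','s21',(170,130,310,260),5)
snap('wrist','w21')
snap('top','t21',(150,140,420,250),2.9)"
```

```text
time_s: 38.52
tool_pos: [493.3, -59.6, 275.5]
ee_rot: [-0.158, 1.565, 0.159]
contact_force: [0.2, -0.2, 0.6]
finger_gap: 40.1
```

View pics/s21.png

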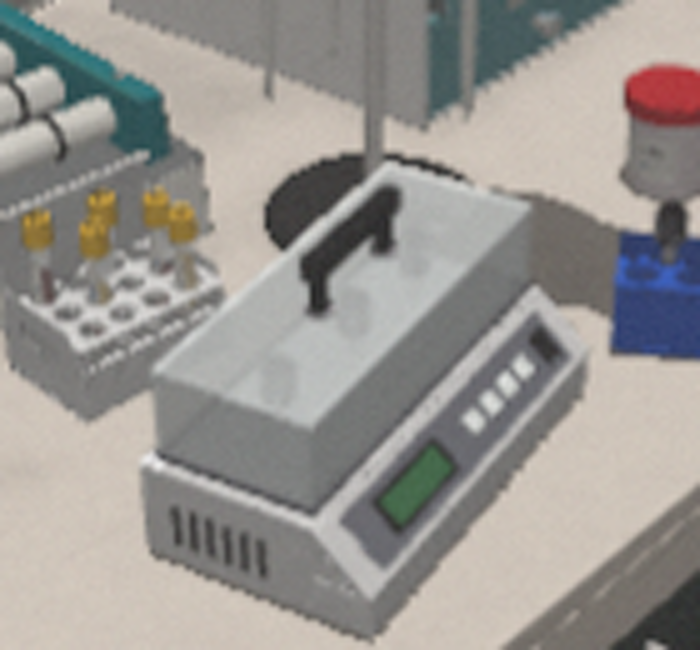

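View pics/w21.png

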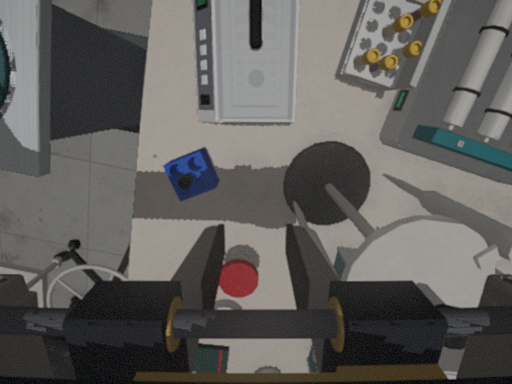

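View pics/t21.png

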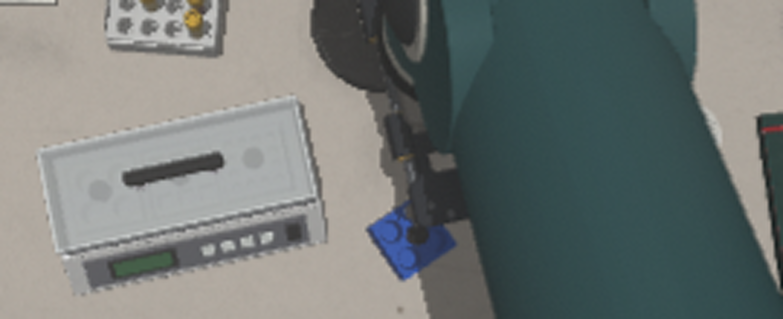

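```bash
python3 -m creep '{"xyz":[[-2,0,-3],[0,0,-3],[0,0,0],[0,0,0]],"spin":[0,0,0,0],"grip":[4,4,4,4]}';python3 - <<'E'
from fit1 import *
T=manip.calibration('top');S=manip.calibration('scene')
s=lambda p:((p[0]+.5)/5-.5+170,(p[1]+.5)/5-.5+130)
t=lambda p:((p[0]+.5)/2.9-.5+150,(p[1]+.5)/2.9-.5+140)
C=[((153,372),(45,113,55)),((315,430),(-45,113,55)),((532,205),(-45,-113,55)),((388,163),(45,-113,55)),((313,512),(-45,113,0)),((528,288),(-45,-113,0)),((158,458),(45,113,0))]
D=[((38,148),(45,113,55)),((296,97),(45,-113,55)),((320,200),(-45,-113,55)),((58,253),(-45,113,55))]
h=fit('hood',[(S,s(a),q) for a,q in C]+[(T,t(a),q) for a,q in D],[457,116,62,.2])
fit('hood62',[(S,s(a),q) for a,q in C]+[(T,t(a),q) for a,q in D],[457,116,62,.2],False)
fit('hoodT62',[(T,t(a),q) for a,q in D],[457,116,62,.2],False)
snap('scene','s22')
E
```

```text
time_s: 39.17
tool_pos: [435.5, -72.1, 295.8]
ee_rot: [-0.159, 1.564, 0.159]
contact_force: [0.3, -0.9, 0.4]
finger_gap: 40.1
hood [456.9 115.   61.1] yaw 11.54 rms 0.59
[[-0.6, -0.6], [-1.0, -0.7], [0.2, -0.1], [0.1, -0.1], [-0.0, 1.4], [0.3, 0.3], [-0.2, 0.4], [-0.0, 1.0], [0.9, -0.3], [0.4, -0.6], [-0.1, 0.8]]
hood62 [456.6 115.3  61.6] yaw 11.57 rms 0.6
[[-0.6, -0.8], [-0.9, -0.9], [0.2, -0.3], [0.1, -0.4], [0.0, 1.2], [0.3, 0.1], [-0.2, 0.2], [-0.2, 1.2], [0.8, -0.3], [0.3, -0.5], [-0.3, 1.0]]
hoodT62 [457.4 115.5  61.1] yaw 10.88 rms 0.45
[[-0.2, 0.2], [1.0, -0.1], [0.1, -0.2], [-0.7, 0.1]]
```

View pics/s22.png

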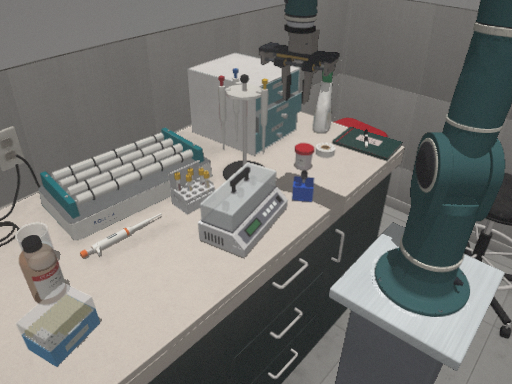

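The fit puts the hood at (457, 115, 61) mm, yaw 11.5°, against the heater at (457.8, 116.3), yaw 11.6°. The arm is clear of everything. Handing in.

```bash
python3 -c "
from station import manip
print(manip.finish_job())"
```

```text
the job is handed in; nothing more can be done
None
```

All three blocks are in their bays with the hood over them, and I handed the job in at about 39 s. No verdict was reported.

- **Blocks:** I moved the four-well block from the middle bay to the left one, then put the six-square block in the middle and the twelve-well block in the right bay. I released each one after it touched the bay floor. The last pictures before the hood went on showed all three tops flush and level.
- **Hood:** I turned it 90° and lowered it round the rim until it met the deck. The final two-camera fit puts it within about 2 mm of centre, at 61 mm height (the deck is 62) and 0.1° off the heater's yaw.
- **Bystanders:** The last pictures show the cup, the label roll and the blue decoy block standing where they were. The force reading after I backed the arm off was near zero.

Some checks disagreed slightly:
- The twelve-well block sits about 2–2.5 mm toward the middle bay. That is roughly the bay's play and inside the 5 mm limit.
- Some single-view height fits were off by 3–8 mm, but the two-view ones agreed better.
- Seating the square block pushed with a brief 27 N.

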